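# Change over the border-printing roller

## Robot

A 6-joint arm with a two-finger parallel gripper is mounted at the origin on the work surface. World frame = base frame: x ahead of the robot, y to its left, z up, the work surface at z = 0. Lengths are in m, angles in rad, forces in N, time in s.
With the tool pointing down it reaches from about 0.25 to 0.775 m from the base axis. Payload 4 kg.
Tool frame: the origin (TCP) lies on the centre line of the jaws, within the pads' length; the fingertips stand robot.tips_ahead ahead of it and the grasp point (between the pads) lies 8 mm behind it (robot.tips_ahead is the distance from the TCP to the fingertips, in m); z points along the fingers, y is the line along which they close (so a half turn about z gives the same grasp; the last joint's range is limited). The gripper opens to 94 mm and grips with 3 to 60 N. Pads are 16 mm wide; open, the fingers measure 119 mm over their backs; the gripper's body (75 mm by 177 mm) begins 78 mm behind the grasp point.
Start: joints at [-1.287, 0.087, 1.371, -0, 1.684, -0.103], TCP at [0.207, -0.509, 0.217] pointing down, gripper open.
Joint ranges: [-3.1, 3.1], [-0.76, 2.03], [0.27, 2.55], [-1.08, 4.22], [0.17, 2.65], [-2.57, 2.57]. Speed limits (rad/s): [2.79, 2.79, 3.14, 3.14, 3.14, 3.14].

## Interface

Orientations are given as [roll, pitch, yaw] about the fixed x, y, z axes, in that order (R = Rz(yaw) Ry(pitch) Rx(roll)).
In Python, from bench import robot, snapshot, close_job, spotter gives the robot as it stands. The module is installed in compiled form; this text tells all that it offers.
- The arm moves only by the tool servo_tool, never from a script. Its argument "commands" is one flat list of numbers, 7 for each row, row after row: the shift along the tool's x, y, z in m, then the turn, a rotation vector about the tool's x, y, z in degrees, then the finger opening in m, from 0 to 0.094. In form: [x, y, z, ax, ay, az, grip, x, y, z, ax, ay, az, grip, ...]. A call has 1 to 10 rows; each row is the pose to reach, as a shift and turn from the pose commanded when the call began, along the tool's axes at that moment; what a row does not reach only later rows make up. A row lasts 1/8 s, in which the tool goes at most 62.5 mm and 10.7 degrees, less where a joint would pass 70% of its speed; a pose out of reach is approached as far as the arm can. A call with a gripper value outside its range is refused whole. The fingers move at their own pace and stop on an object; the grip force is fixed at half the most. Time passes only in rows, so rows that repeat a pose let the fingers close. It gives the time, the measured TCP pose, the force, the opening and the grip force at its end, in the units of the state.
- robot.get_obs(): the state, without advancing time (a new reading comes with each control period).
- snapshot(name): name is "scene" or "top" or "wrist"; returns a dict with "img" (480x640x3 uint8, blue, green, red), "camera_matrix" (3x3 intrinsics, pixels), "extrinsics" (4x4, takes a point from camera to world coordinates); the wrist camera has in their place "hand_eye" (4x4, takes a point from camera to tool coordinates, whose origin is the TCP and whose axes are the flange's). Camera axes: x right, y down, z forward; pixel columns grow to the right and rows downward; lengths in m; the calibration is good to about 2 mm. A picture is of the moment at which its call begins: read the wrist's pose just before it. There is no depth.
- close_job(): hands the job in; it is judged then, once.
Trained networks look in a picture, given as the dict that the camera call returned (one of the last four; its "shot" number tells which), for a name from the list of things; names that differ only in an ending like _2 or _b are one class to them, and where a whole thing is asked for, a point or a joint stands for the part that bears it (a point fixed in the world has none). Each returns a list of dicts, best first, with "conf" (0 to 1); they miss things now and then, are a little off and sometimes report something else, mostly with a low value. They report only what shows in the picture. A call takes as long as a camera call. They do not tell look-alikes from the thing itself.
- spotter.trace(name, picture): "region" (480x640 bool, what is visible of it) and "box" ([left, top, width, height] in pixels, round what is visible of it).
The state is a dict: "time": time; "joint_positions": joint angles; "qvel": joint speeds; "joint_torque": joint torques, N m; "tool_pos": TCP position; "ee_rot": TCP orientation; "wrist_force": force on the tool from outside, world axes, zero at the start; "wrist_torque": the same for the moment, N m; "width": finger opening in m; "finger_force": force on a finger pad.
Only numpy, scipy, OpenCV 4.12 (cv2) and the standard library are available. Lean on these libraries where they do the work, as an engineer would, in place of code of your own. Each camera call takes 0.05 s, during which the arm holds its last target. There are 200 camera calls.

## Task

Change the border roller on its upright stand: take the keeper collar off the shaft and set it down flat on the bench, lift off the old sleeve, then slide the new sleeve fully down the shaft, every spacer ring on top of it, and finally the collar back on top of the stack. Put the old sleeve and any hand-printing blocks away in the wooden tray, each flat at the bottom of the pocket of its own shape. Leave the other things on the bench where they are.

Things in the scene. Friction and masses are not known exactly. Their poses are not given: they have to be found in the camera images.
- stand: Roller stand fixed to the bench: grey round foot 120 mm across, with a hub 56 mm across whose flat top is 20 mm above the bench and a bare steel shaft 23 mm in diameter standing 100 mm above the hub, its tip chamfered. Origin on the bench at the shaft's axis, z up. It begins with the old sleeve on the hub and the collar on that sleeve.
- hub (a point): Centre of the flat hub top on the shaft's axis, 20 mm above the bench: the foot of the stack.
- shaft_top (a point): Centre of the shaft's tip, 120 mm above the bench.
- old_sleeve: Wooden printing sleeve with upright ribs, the one on the shaft at the start: tube 60 mm outside diameter, 26 mm bore, 60 mm tall. Origin at the centre of its underside, z along its axis.
- new_sleeve: Wooden printing sleeve with a dotted pattern, standing on the bench: tube 60 mm outside diameter, 26 mm bore, 60 mm tall. Origin at the centre of its underside, z along its axis.
- collar: Keeper collar, dark steel ring 44 mm outside diameter, 26 mm bore, 22 mm tall. Origin at the centre of its underside, z along its axis.
- spacer_a: Aluminium spacer ring lying flat, 60 mm outside diameter, 26 mm bore, 14 mm tall. Origin at the centre of its underside, z along its axis.
- spacer_b: A second spacer ring, the same as the first; may be absent.
- square_block: Hand-printing block: dark wooden slab 70 x 70 mm, 28 mm thick, on it a central handle bar 60 mm long along the block's x, 22 mm wide (y), rising from 28 to 60 mm above the underside. Origin at the centre of its underside. May be absent.
- oblong_block: Hand-printing block: dark wooden slab 100 mm (x) by 46 mm (y), 28 mm thick, on it a central handle bar 60 mm long along x, 22 mm wide (y), rising from 28 to 60 mm above the underside. Origin at the centre of its underside. May be absent.
- tray: Fixed plywood tray 290 mm (x) by 130 mm (y), 24 mm high, with three flat-bottomed pockets 14 mm deep in a row along its x. Origin at the centre of its underside.
- tray_hole0 (a point): Centre of the mouth (24 mm above the bench) of the round pocket, 64 mm across, at x = -105 mm in the tray; axes as the tray's.
- tray_hole1 (a point): Centre of the mouth of the square pocket, 74 x 74 mm, sides along the tray's x and y, at x = -8 mm in the tray; axes as the tray's.
- tray_hole2 (a point): Centre of the mouth of the oblong pocket, 50 mm along the tray's x and 104 mm along its y, at x = +98 mm in the tray; axes as the tray's.
- ink_jar: A bystander, to be left alone: amber jar 64 mm across, 85 mm tall. Origin at the centre of its underside.
- mug: A bystander, to be left alone: white mug 76 mm across with a handle, 85 mm tall. Origin at the centre of its underside.
- tin: A bystander, to be left alone: plain metal tin 70 mm across, 70 mm tall. Origin at the centre of its underside.
- brush: A bystander, to be left alone: flat brush lying on the bench, about 200 mm long along its x. Origin under its middle.
- round_block: A bystander, to be left alone: round wooden stamp 80 mm across with a stub handle, 50 mm tall. Origin at the centre of its underside.
- mallet: A bystander, to be left alone: small hammer lying on the bench, about 250 mm long along its x. Origin under its middle.
Not all that is in view belongs to the job. Of the things like the collar, leave any that is orange; of the rest the larger one is meant. What is shaped like the stand but blue or yellow is not meant.

How it is judged:
By the outcome, as a careful person would: the job done as asked, in the order asked, and still so for the second after the job is handed in, with the robot touching nothing.
Of spacer_b, square_block, oblong_block only 1 to 3 are there at a start; the rules pass over those that are not, and their reading is None.
At some moment in a run one of new_sleeve, spacer_a, spacer_b, square_block, oblong_block may be knocked a few centimetres aside while the robot is not near it.
It also fails if it takes over 210 s, if anything falls off the work surface, if the arm or the gripper's body presses on something with over 40 N, if the wrist force passes 120 N, or if a joint passes its speed limit or range.

## Working session

There is one attempt and no reset: what is moved stays moved. The work goes in short steps, Python scripts to look and compute and a tool call to move; the robot and the scene stay as the last step left them, time stands still between calls to the robot, and variables do not carry over. Pictures are saved under pics/ and viewed, at most 14 in all, crops included, and the job is handed in when it is done.

Besides the shell and the picture viewer there is one more tool, called after "Emit:" as name(argument=value, ...) on one line, values as JSON. servo_tool: Moves the arm, as the interface text tells. Its arguments: {"type":"object","properties":{"commands":{"type":"array","items":{"type":"number"}}},"required":["commands"]}

```bash
mkdir -p pics
cat > h.py <<'E'
import numpy as np, cv2
from scipy.spatial.transform import Rotation as R
from bench import robot, snapshot, close_job, spotter
def cam(name):
    o=robot.get_obs(); p=snapshot(name)
    if name=="wrist":
        T=np.eye(4); T[:3,3]=o["tool_pos"]; e=np.array(o["ee_rot"])
        T[:3,:3]=R.from_euler('xyz',e).as_matrix() if e.size==3 else e
        p["E"]=T@p["hand_eye"]
    else: p["E"]=np.array(p["extrinsics"])
    return p
def ray(p,u,v):
    d=np.linalg.inv(p["camera_matrix"])@np.array([u,v,1.]); return p["E"][:3,3],p["E"][:3,:3]@d
def at(p,u,v,z):
    o,d=ray(p,u,v); return o+d*(z-o[2])/d[2]
def proj(p,X):
    X=np.atleast_2d(X); Y=(X-p["E"][:3,3])@p["E"][:3,:3]; q=Y@np.array(p["camera_matrix"]).T; return q[:,:2]/q[:,2:]
def save(p,n): cv2.imwrite(f"pics/{n}.png",p["img"])
def cen(r):
    ys,xs=np.nonzero(r["region"]); return xs.mean(),ys.mean()
E
cat > a.py <<'E'
from h import *
o=robot.get_obs(); print({k:np.round(v,3) for k,v in o.items()}, robot.tips_ahead)
H=dict(stand=.02,old_sleeve=.06,new_sleeve=.06,collar=.1,spacer_a=.014,square_block=.028,oblong_block=.028,tray=.024)
for c in("scene","top"):
    p=cam(c); save(p,c+"0"); print(c,np.round(p["E"][:3],3).tolist(), np.round(p["camera_matrix"],1).tolist())
    for n,z in H.items():
        for r in spotter.trace(n,p):
            u,v=cen(r); print(n,round(r["conf"],2),r["box"],round(u),round(v),np.round(at(p,u,v,z),3))
E
python3 a.py
```

```text
{'time': np.float64(0.0), 'joint_positions': array([-1.287,  0.088,  1.372, -0.   ,  1.684, -0.103]), 'qvel': array([-0.   , -0.   , -0.001,  0.   ,  0.001, -0.002]), 'joint_torque': array([ 0.0000e+00, -3.4018e+01, -3.0243e+01,  7.2000e-02,  3.3000e-02,
       -0.0000e+00]), 'tool_pos': array([ 0.207, -0.509,  0.215]), 'ee_rot': array([-3.139, -0.   ,  0.387]), 'wrist_force': array([-0.248,  0.602,  0.356]), 'wrist_torque': array([ 0.014, -0.018, -0.005]), 'finger_force': np.float64(0.0), 'width': np.float64(0.094)} 0.011
scene [[0.137, 0.778, -0.612, 1.178], [0.99, -0.11, 0.083, -0.068], [-0.003, -0.618, -0.786, 0.964]] [[490.3, 0.0, 322.7], [0.0, 490.3, 238.3], [0.0, 0.0, 1.0]]
stand 0.71 [297.9, 273.4, 54.5, 54.1] 323 306 [0.63  0.006 0.02 ]
stand 0.64 [402.0, 143.2, 44.5, 55.6] 425 175 [0.265 0.339 0.02 ]
stand 0.57 [217.7, 179.6, 48.8, 47.9] 242 209 [ 0.318 -0.161  0.02 ]
old_sleeve 0.58 [308.6, 281.9, 27.4, 27.6] 322 298 [0.634 0.004 0.06 ]
new_sleeve 0.98 [222.6, 278.1, 30.1, 41.8] 238 298 [ 0.609 -0.175  0.06 ]
collar 0.66 [313.4, 271.9, 20.2, 22.3] 323 284 [0.624 0.006 0.1 
[... 1148 characters left out ...]
0.43 [307.1, 161.1, 5.1, 7.5] 309 164 [0.734 0.065 0.1  ]
collar 0.42 [306.8, 191.6, 41.7, 41.5] 326 211 [0.599 0.011 0.1  ]
spacer_a 0.81 [358.6, 263.6, 24.9, 19.6] 370 272 [ 0.431 -0.124  0.014]
spacer_a 0.67 [186.6, 197.5, 103.9, 90.0] 237 242 [0.51  0.273 0.014]
spacer_a 0.59 [305.9, 191.9, 42.3, 39.3] 327 212 [0.607 0.009 0.014]
spacer_a 0.54 [419.2, 260.0, 18.3, 19.8] 426 270 [ 0.442 -0.292  0.014]
square_block 0.86 [453.8, 248.4, 25.0, 27.8] 467 263 [ 0.464 -0.408  0.028]
oblong_block 0.97 [427.4, 204.0, 26.1, 32.8] 441 220 [ 0.591 -0.331  0.028]
oblong_block 0.3 [342.8, 163.9, 25.4, 25.3] 355 175 [ 0.717 -0.073  0.028]
tray 0.78 [184.6, 195.5, 102.9, 90.7] 237 242 [0.51  0.272 0.024]
```

```bash
python3 -c "
import cv2
a=cv2.imread('pics/scene0.png');cv2.imwrite('pics/s0c.png',cv2.resize(a[120:400,90:510],(800,533),interpolation=cv2.INTER_CUBIC))
a=cv2.imread('pics/top0.png');cv2.imwrite('pics/t0c.png',cv2.resize(a[130:370,170:490],(800,600),interpolation=cv2.INTER_CUBIC))"
```

```text
(no output)
```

View pics/s0c.png

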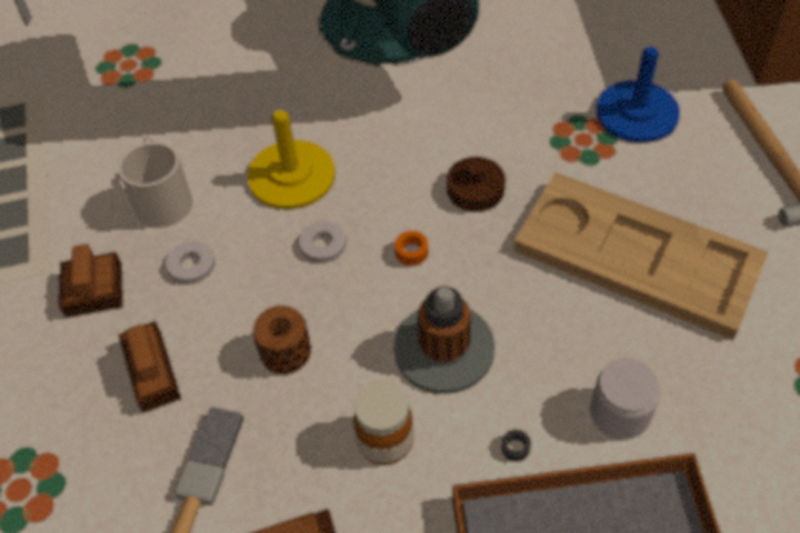

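View pics/t0c.png

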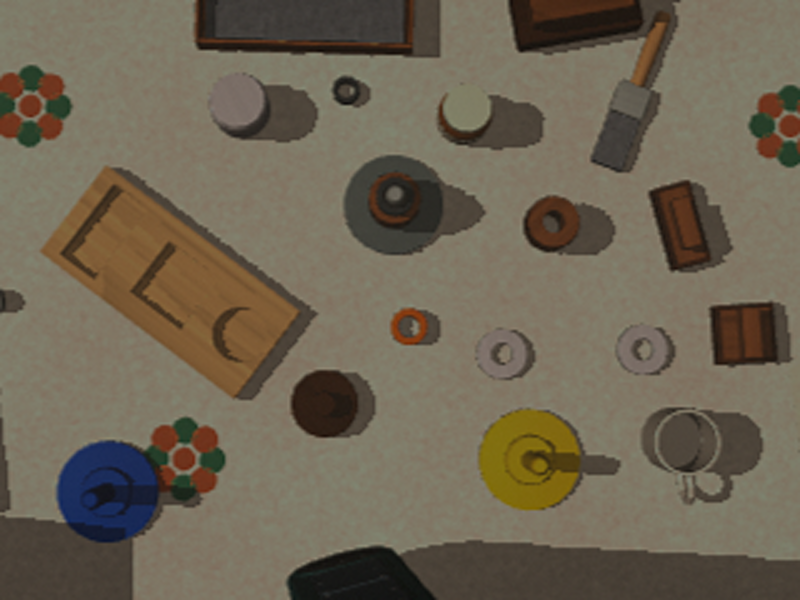

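The pictures show the grey stand at crop (445,335) scene / (393,203) top. It carries the dark collar and the ribbed sleeve. The new sleeve is at (552,222) top, two spacers at (503,352) and (643,348), the blocks at (680,225) and (745,333), and the tray on the left, its round pocket at (235,333). The orange ring and the small dark ring are decoys. Moving over the stand now.

Emit:
servo_tool(commands=[0.49,-0.285,-0.13,0,0,22.2,0.094,0.49,-0.285,-0.13,0,0,22.2,0.094,0.49,-0.285,-0.13,0,0,22.2,0.094,0.49,-0.285,-0.13,0,0,22.2,0.094,0.49,-0.285,-0.13,0,0,22.2,0.094,0.49,-0.285,-0.13,0,0,22.2,0.094,0.49,-0.285,-0.13,0,0,22.2,0.094,0.49,-0.285,-0.13,0,0,22.2,0.094,0.49,-0.285,-0.13,0,0,22.2,0.094,0.49,-0.285,-0.13,0,0,22.2,0.094])

```text
time: 2.15
tool_pos: [0.5553, -0.0577, 0.347]
ee_rot: [-3.141, -0.001, 0.003]
wrist_force: [0.5, -0.8, -0.4]
width: 0.0938
finger_force: 0.0
```

```bash
cat > b.py <<'E'
from h import *
import sys
o=robot.get_obs(); print(o["time"],np.round(o["tool_pos"],4),np.round(o["ee_rot"],4),np.round(o["joint_positions"],2))
p=cam("wrist"); print(np.round(p["hand_eye"],3).tolist(),np.round(p["camera_matrix"],1).tolist()); save(p,"w1")
for n in("stand","old_sleeve","collar","new_sleeve","spacer_a","tray"):
    for r in spotter.trace(n,p):
        print(n,round(r["conf"],2),np.round(r["box"]))
E
python3 b.py
```

```text
2.15 [ 0.5553 -0.0577  0.347 ] [-3.1413e+00 -1.1000e-03  3.3000e-03] [-0.21  0.12  1.08  0.    1.94  1.36]
[[0.001, -0.958, -0.287, 0.085], [1.0, 0.001, -0.001, 0.001], [0.001, -0.287, 0.958, -0.168], [0.0, 0.0, 0.0, 1.0]] [[375.4, 0.0, 318.4], [0.0, 375.4, 237.1], [0.0, 0.0, 1.0]]
stand 0.94 [221. 100.  93.  93.]
stand 0.8 [ 39. 342.  51.   7.]
stand 0.75 [344. 308.  81.  83.]
old_sleeve 0.64 [233. 125.  62.  51.]
collar 0.85 [202.  15.  23.  33.]
collar 0.69 [244. 133.  36.  37.]
collar 0.55 [270. 239.  35.  30.]
new_sleeve 0.69 [385. 138.  60.  54.]
new_sleeve 0.29 [462. 245.  44.  40.]
spacer_a 0.8 [462. 245.  45.  41.]
spacer_a 0.69 [342. 254.  44.  40.]
spacer_a 0.19 [503. 115.  56.  91.]
tray 0.78 [  1. 116. 196. 197.]
```

View pics/w1.png

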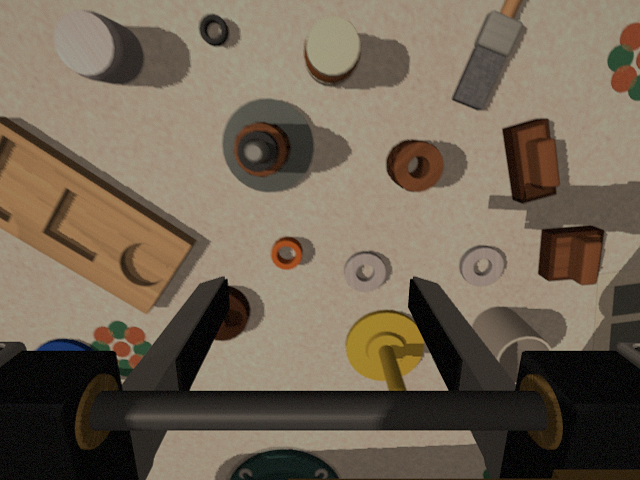

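```bash
cat >> h.py <<'E'
from scipy.optimize import minimize
def hull(P):
    return cv2.convexHull(np.float32(P))[:,0]
def prism(pts,z0,z1): return np.vstack([np.c_[pts,np.full(len(pts),z0)],np.c_[pts,np.full(len(pts),z1)]])
def circ(r): a=np.linspace(0,2*np.pi,48,endpoint=False); return r*np.c_[np.cos(a),np.sin(a)]
def rect(a,b): return np.array([[a,b],[-a,b],[-a,-b],[a,-b]])/2
def iou(p,reg,P):
    m=np.zeros((960,1280),np.uint8); cv2.fillConvexPoly(m,np.round((hull(proj(p,P))*2+.5)*16).astype(np.int32),1,shift=4)
    return (m.astype(bool)&reg).sum()/max(1,(m.astype(bool)|reg).sum())
def big(reg):
    r=reg.astype(np.uint8); n,l,s,_=cv2.connectedComponentsWithStats(r); r=(l==1+np.argmax(s[1:,4])).astype(np.uint8)
    c=max(cv2.findContours(r,0,2)[0],key=len); m=np.zeros((960,1280),np.uint8); 
    cv2.fillConvexPoly(m,cv2.convexHull(c)*2+0,1); 
    return cv2.resize(cv2.fillConvexPoly(np.zeros_like(r),cv2.convexHull(c),1),(1280,960),interpolation=0).astype(bool)
def fit(obs,pts,h,xy,z0=0.,yaw=None,freez=False):
    """obs: list of (picture, region); returns x,y[,yaw][,z0], mean iou"""
    O=[(p,big(r)) for p,r in obs]
    def f(v):
        v=list(v); x,y=v[:2]; a=v[2] if yaw is not None else 0; z=v[-1] if freez else z0
        c,s=np.cos(a),np.sin(a); q=pts@np.array([[c,s],[-s,c]])+[x,y]
        return -np.mean([iou(p,r,prism(q,z,z+h)) for p,r in O])
    x0=list(xy)+([yaw] if yaw is not None else [])+([z0] if freez else [])
    S=np.eye(len(x0))*.01
    if yaw is not None: S[2,2]=.15
    r=minimize(f,x0,method="Nelder-Mead",options=dict(initial_simplex=np.vstack([x0,np.array(x0)+S]),xatol=1e-5,fatol=1e-5))
    return np.round(r.x,4),round(-r.fun,3)
def near(name,p,xy,z,tol=.04):
    L=[(np.hypot(*(at(p,*cen(r),z)[:2]-xy)),r) for r in spotter.trace(name,p)]
    L=[l for l in L if l[0]<tol]; return min(L,key=lambda l:l[0]-.03*l[1]["conf"])[1] if L else None
E
cat > c.py <<'E'
from h import *
p=cam("wrist"); t=cam("top")
J=[("stand",circ(.06),.008,(.605,.008),0),("old_sleeve",circ(.03),.06,(.605,.008),.02),("collar",circ(.022),.022,(.605,.008),.08),
 ("new_sleeve",circ(.03),.06,(.588,-.174),0),("spacer_a",circ(.03),.014,(.432,-.124),0),("spacer_a",circ(.03),.014,(.442,-.29),0)]
for n,pts,h,xy,z in J:
    rs=[near(n,q,np.array(xy),z+h/2) for q in(p,t)]
    for k,(q,r) in enumerate(zip((p,t),rs)):
        if r is not None: print(n,"wt"[k],r["conf"],*fit([(q,r["region"])],pts,h,xy,z))
    if all(r is not None for r in rs): print("   joint z0:",*fit([(p,rs[0]["region"]),(t,rs[1]["region"])],pts,h,xy,z,None,True))
E
python3 c.py
```

```text
stand w 0.72 [0.6115 0.007 ] 0.983
stand t 0.65 [0.6107 0.0129] 0.64
   joint z0: [ 0.6113  0.0099 -0.0085] 0.791
old_sleeve w 0.57 [0.6116 0.0064] 0.945
old_sleeve t 0.56 [0.575 0.033] 0.013
   joint z0: [0.6121 0.0068 0.0186] 0.48
collar w 0.67 [0.6116 0.0067] 0.944
new_sleeve w 0.72 [ 0.5916 -0.179 ] 0.958
spacer_a w 0.66 [ 0.4364 -0.1272] 0.968
spacer_a w 0.93 [ 0.4452 -0.2944] 0.938
spacer_a t 0.52 [ 0.443  -0.2919] 0.948
   joint z0: [ 0.4449 -0.2921  0.004 ] 0.91
```

Emit:
servo_tool(commands=[0.056,-0.0645,0.107,0,0,0.2,0.094,0.056,-0.0645,0.107,0,0,0.2,0.094,0.056,-0.0645,0.107,0,0,0.2,0.094,0.056,-0.0645,0.107,0,0,0.2,0.094,0.056,-0.0645,0.107,0,0,0.2,0.094])

```text
time: 3.82
tool_pos: [0.6104, 0.0029, 0.2425]
ee_rot: [3.141, -0.005, -0.005]
wrist_force: [-0.1, 0.2, -1.3]
width: 0.0941
finger_force: 0.0
```

```bash
cat > d.py <<'E'
from h import *
import sys
o=robot.get_obs(); print(o["time"],np.round(o["tool_pos"],4),np.round(o["ee_rot"],4))
p=cam("wrist"); save(p,sys.argv[1]); xy=(.6115,.0067)
for n,pts,h,z in [("stand",circ(.06),.008,0),("old_sleeve",circ(.03),.06,.02),("collar",circ(.022),.022,.08)]:
    r=near(n,p,np.array(xy),z+h/2)
    if r is not None: print(n,r["conf"],np.round(r["box"]),*fit([(p,r["region"])],pts,h,xy,z),*fit([(p,r["region"])],pts,h,xy,z,None,True))
E
python3 d.py w2
```

```text
3.825 [0.6104 0.0029 0.2425] [ 3.1407 -0.0046 -0.0051]
stand 0.79 [255. 151. 117. 107.] [0.611  0.0067] 0.981 [0.6117 0.0067 0.0035] 0.99
old_sleeve 0.94 [283. 182.  62.  63.] [0.6128 0.0067] 0.925 [0.611  0.0068 0.0131] 0.939
collar 0.66 [289. 201.  53.  52.] [0.6119 0.0066] 0.948 [0.6093 0.0068 0.0711] 0.978
```

View pics/w2.png

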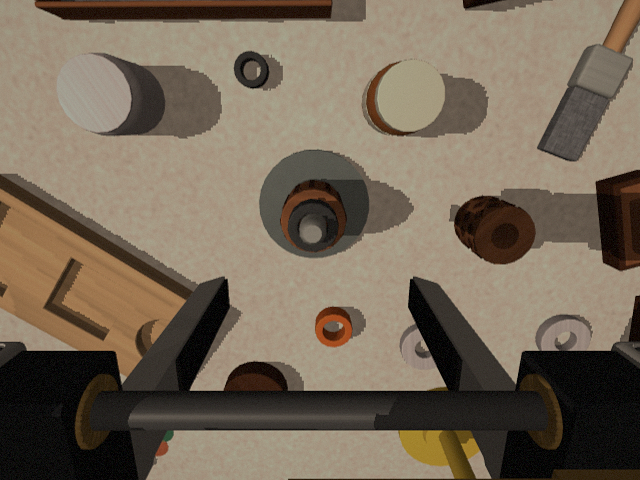

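The collar is at (315,225), on the sleeve, with no obstructions around it. Descending to grip it.

Emit:
servo_tool(commands=[0,0,0.06,0,0,0,0.094,0,0,0.12,0,0,0,0.094,0,0,0.145,0,0,0,0.094,0,0,0.145,0,0,0,0.094,0,0,0.145,0,0,0,0.094])

```text
time: 4.65
tool_pos: [0.6111, 0.0035, 0.0969]
ee_rot: [3.141, -0.004, -0.004]
wrist_force: [1.0, 0.2, 0.1]
width: 0.0939
finger_force: 0.0
```

Emit:
servo_tool(commands=[0,0,0,0,0,0,0.03,0,0,0,0,0,0,0.03,0,0,0,0,0,0,0.03,0,0,0,0,0,0,0.03,0,0,0,0,0,0,0.03])

```text
time: 5.28
tool_pos: [0.6098, 0.0041, 0.0944]
ee_rot: [-3.141, 0.0, -0.004]
wrist_force: [-0.5, 0.7, 1.0]
width: 0.0472
finger_force: 0.9
```

Emit:
servo_tool(commands=[0,0,0,0,0,0,0.03,0,0,0,0,0,0,0.03,0,0,0,0,0,0,0.03])

```text
time: 5.65
tool_pos: [0.6095, 0.0062, 0.0944]
ee_rot: [-3.138, 0.001, -0.003]
wrist_force: [-0.9, 4.4, -0.6]
width: 0.043
finger_force: 30.0
```

```bash
python3 -c "
from h import *
for i in range(4):
    o=robot.get_obs(); print(o['time'],np.round(o['tool_pos'],4),np.round(o['ee_rot'],4),np.round(o['wrist_force'],1),o['width'],o['finger_force']); snapshot('top')"
```

```text
5.65 [0.6095 0.0062 0.0944] [-3.1375e+00  8.0000e-04 -3.0000e-03] [-0.9  4.4 -0.6] 0.04299231293137939 29.987571953533916
5.7 [0.6095 0.0061 0.0944] [-3.1376e+00  6.0000e-04 -3.0000e-03] [-0.7  4.3  0.9] 0.042156170673162525 29.987470422056504
5.75 [0.6095 0.0062 0.0943] [-3.1376e+00  8.0000e-04 -3.0000e-03] [-1.3  5.   1.1] 0.04269316375046013 29.987480451527517
5.8 [0.6095 0.0062 0.0944] [-3.1376e+00  7.0000e-04 -3.0000e-03] [-0.8  5.2  0.9] 0.04236207717924086 29.987404150451766
```

Emit:
servo_tool(commands=[0,0,-0.05,0,0,0,0.03,0,0,-0.09,0,0,0,0.03,-0.03,0.006,-0.09,0,0,0,0.03,-0.09,0.018,-0.09,0,0,0,0.03,-0.15,0.03,-0.09,0,0,0,0.03,-0.21,0.043,-0.09,0,0,0,0.03,-0.245,0.051,-0.06,0,0,0,0.03,-0.245,0.051,0,0,0,0,0.03,-0.245,0.051,0.055,0,0,0,0.03,-0.245,0.051,0.072,0,0,0,0.03])

```text
time: 7.1
tool_pos: [0.3609, -0.0454, 0.0185]
ee_rot: [-3.14, 0.007, -0.004]
wrist_force: [0.0, -0.1, -0.7]
width: 0.0424
finger_force: 30.0
```

Emit:
servo_tool(commands=[0,0,0.0,0,0,0,0.03,0,0,0.004,0,0,0,0.03,0,0,0.006,0,0,0,0.03,0,0,0.007,0,0,0,0.03,0,0,0.007,0,0,0,0.03])

```text
time: 7.72
tool_pos: [0.3649, -0.0462, 0.0158]
ee_rot: [3.141, -0.001, -0.004]
wrist_force: [-0.6, -0.1, -1.1]
width: 0.0428
finger_force: 30.0
```

Emit:
servo_tool(commands=[0,0,0.0015,0,0,0,0.03,0,0,0.0015,0,0,0,0.03,0,0,0.0015,0,0,0,0.08,0,0,0.0015,0,0,0,0.08,0,0,0.0015,0,0,0,0.08,0,0,0.0,0,0,0,0.08,0,0,-0.03,0,0,0,0.09,0,0,-0.09,0,0,0,0.094,0.05,-0.01,-0.15,0,0,0,0.094,0.11,-0.022,-0.2,0,0,0,0.094])

```text
time: 8.98
tool_pos: [0.4518, -0.0293, 0.1969]
ee_rot: [3.141, -0.003, -0.005]
wrist_force: [0.5, -0.6, 0.8]
width: 0.0943
finger_force: 0.0
```

Emit:
servo_tool(commands=[0.06,-0.014,0,0,0,0,0.094,0.12,-0.028,0.0,0,0,0,0.094,0.137,-0.032,0,0,0,0,0.094,0.137,-0.032,0,0,0,0,0.094,0.137,-0.032,0,0,0,0,0.094])

```text
time: 9.6
tool_pos: [0.587, 0.0019, 0.1942]
ee_rot: [3.141, 0.001, -0.004]
wrist_force: [0.4, -0.6, 0.0]
width: 0.0942
finger_force: 0.0
```

```bash
sed -i 's/^for n,pts.*/for n,pts,h,z in [("stand",circ(.06),.008,0),("old_sleeve",circ(.03),.06,.02)]:/' d.py; python3 d.py w3
```

```text
9.6 [0.587  0.0019 0.1942] [ 3.1414e+00  6.0000e-04 -4.4000e-03]
stand 0.85 [246. 123. 131. 125.] [0.6113 0.0069] 0.983 [0.6117 0.0068 0.003 ] 0.99
old_sleeve 0.61 [271. 160.  81.  83.] [0.6122 0.0065] 0.978 [0.6124 0.0066 0.0205] 0.978
```

View pics/w3.png

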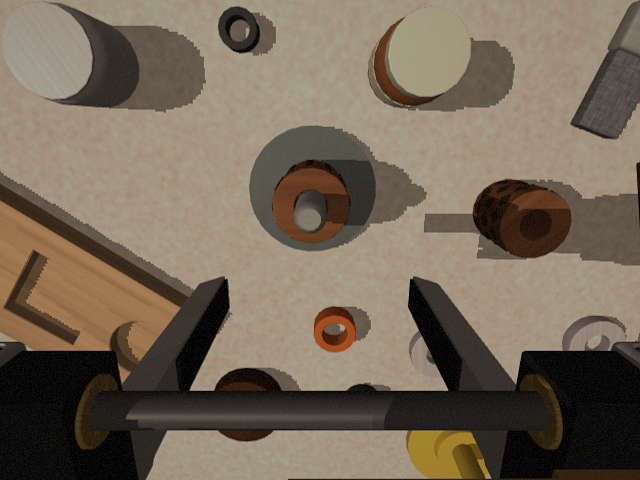

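Emit:
servo_tool(commands=[0.025,-0.005,0,0,0,-0.2,0.094,0.025,-0.005,0.06,0,0,-0.2,0.094,0.025,-0.005,0.11,0,0,-0.2,0.094,0.025,-0.005,0.129,0,0,-0.2,0.094,0.025,-0.005,0.129,0,0,-0.2,0.094,0.025,-0.005,0.129,0,0,-0.2,0.05,0.025,-0.005,0.129,0,0,-0.2,0.05,0.025,-0.005,0.129,0,0,-0.2,0.05,0.025,-0.005,0.129,0,0,-0.2,0.05,0.025,-0.005,0.129,0,0,-0.2,0.05])

```text
time: 11.0
tool_pos: [0.6132, 0.0071, 0.066]
ee_rot: [-3.141, -0.001, -0.001]
wrist_force: [-0.2, 0.9, 3.8]
width: 0.0588
finger_force: 29.9
```

Emit:
servo_tool(commands=[0,0,0,0,0,0,0.05,0,0,0,0,0,0,0.05])

```text
time: 11.25
tool_pos: [0.6132, 0.0071, 0.0659]
ee_rot: [-3.142, -0.001, -0.001]
wrist_force: [-1.2, 0.5, 5.0]
width: 0.0586
finger_force: 29.8
```

```bash
cat > e.py <<'E'
from h import *
# tray fit: scene/top + wrist
o=robot.get_obs(); print(o["time"],np.round(o["tool_pos"],4),np.round(o["ee_rot"],4),np.round(o['wrist_force'],1),round(o['width'],4))
P=[cam("scene"),cam("top")]; O=[]
for p in P:
    r=near("tray",p,np.array([.515,.272]),.02)
    if r is not None: O.append((p,r["region"]))
for a in (-.55,.55):
    for s in [O]+[[x] for x in O]: print(a,*fit(s,rect(.29,.13),.024,(.515,.272),0,a))
E
python3 e.py
```

```text
11.25 [0.6132 0.0071 0.0659] [-3.1415e+00 -1.3000e-03 -6.0000e-04] [-1.2  0.5  5. ] 0.0586
-0.55 [0.5107 0.2724 0.9547] 0.965
-0.55 [0.5127 0.2715 0.947 ] 0.963
-0.55 [0.5099 0.2723 0.9568] 0.979
0.55 [0.5112 0.2718 0.9506] 0.965
0.55 [0.5125 0.2716 0.9484] 0.963
0.55 [0.5101 0.2724 0.9514] 0.979
```

Emit:
servo_tool(commands=[0,0,-0.04,0,0,0,0.05,0,0,-0.08,0,0,0,0.05,0,0,-0.12,0,0,0,0.05,0,0,-0.13,0,0,0,0.05,-0.05,-0.035,-0.13,0,0,0,0.05,-0.1,-0.07,-0.13,0,0,0,0.05,-0.15,-0.105,-0.13,0,0,0,0.05,-0.2,-0.14,-0.13,0,0,0,0.05,-0.223,-0.153,-0.13,0,0,0,0.05,-0.223,-0.153,-0.13,0,0,0,0.05])

```text
time: 12.7
tool_pos: [0.3878, 0.1606, 0.1931]
ee_rot: [3.141, 0.003, 0.002]
wrist_force: [0.8, 0.2, -1.5]
width: 0.0587
finger_force: 29.9
```

Emit:
servo_tool(commands=[0,0,0,0,0,0,0.05,0,0,0,0,0,0,0.05])

```text
time: 12.95
tool_pos: [0.3905, 0.1595, 0.1943]
ee_rot: [3.141, 0.001, -0.002]
wrist_force: [-0.9, 0.1, -0.9]
width: 0.0585
finger_force: 29.9
```

```bash
cat > f.py <<'E'
from h import *
o=robot.get_obs(); print(o["time"],np.round(o["tool_pos"],4),np.round(o["ee_rot"],4))
p=cam("wrist"); save(p,"w4")
for n in("tray","tray_hole0"):
    for r in spotter.trace(n,p): print(n,r["conf"],np.round(r["box"]))
# predicted outlines
c,s=np.cos(.951),np.sin(.951); Rz=np.array([[c,s],[-s,c]])
im=p["img"].copy()
for pts,off in((circ(.032),-.105),(rect(.074,.074),-.008),(rect(.05,.104),.098),(rect(.29,.13),0)):
    q=(pts+[off,0])@Rz+[.5107,.2722]; cv2.polylines(im,[np.round(proj(p,np.c_[q,np.full(len(q),.024)])).astype(int)],True,(0,255,0),1)
# held sleeve bottom outline predicted
for z in(-.0459,.014):
    q=circ(.03)+np.array(o["tool_pos"])[:2]; cv2.polylines(im,[np.round(proj(p,np.c_[q,np.full(len(q),o["tool_pos"][2]+z)])).astype(int)],True,(255,0,255),1)
cv2.imwrite("pics/w4o.png",im)
E
python3 f.py
```

```text
12.95 [0.3905 0.1595 0.1943] [ 3.1408e+00  1.2000e-03 -2.2000e-03]
tray 0.93 [  2.   0. 369. 236.]
tray_hole0 0.67 [  0.   0. 370. 237.]
```

View pics/w4o.png

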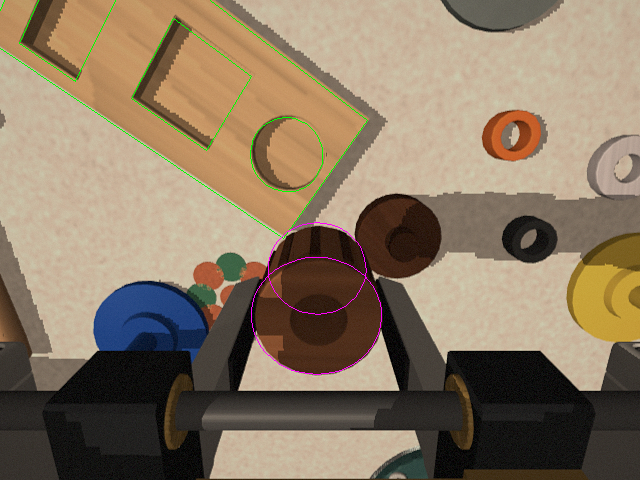

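The overlay matches the tray's pocket rims; the round pocket is at (288,152). The held sleeve matches the TCP prediction at (317,315), so I can place it.

Emit:
servo_tool(commands=[0.0595,-0.027,0,0,0,0,0.05,0.0595,-0.027,0.05,0,0,0,0.05,0.0595,-0.027,0.1,0,0,0,0.05,0.0595,-0.027,0.116,0,0,0,0.05,0.0595,-0.027,0.116,0,0,0,0.05,0.0595,-0.027,0.116,0,0,0,0.05,0.0595,-0.027,0.122,0,0,0,0.05,0.0595,-0.027,0.128,0,0,0,0.05,0.0595,-0.027,0.133,0,0,0,0.05,0.0595,-0.027,0.137,0,0,0,0.05])

```text
time: 14.35
tool_pos: [0.4507, 0.1867, 0.0585]
ee_rot: [3.141, -0.003, -0.001]
wrist_force: [4.0, -1.8, 0.1]
width: 0.0585
finger_force: 29.9
```

Emit:
servo_tool(commands=[0,0,0.001,0,0,0,0.05,0,0,0.001,0,0,0,0.05])

```text
time: 14.6
tool_pos: [0.4506, 0.1867, 0.0575]
ee_rot: [3.141, -0.003, -0.001]
wrist_force: [5.2, -3.0, -0.1]
width: 0.0587
finger_force: 29.9
```

Emit:
servo_tool(commands=[0.001,0,0.002,0,0,0,0.05,0.001,0,0.002,0,0,0,0.05,0.001,0,0.002,0,0,0,0.09,0.001,0,0.002,0,0,0,0.09,0.001,0,0.002,0,0,0,0.09,0.001,0,-0.02,0,0,0,0.09,0,0,-0.08,0,0,0,0.094,0,0,-0.13,0,0,0,0.094,0.0,0.06,-0.14,0,0,0,0.094,0.01,0.12,-0.14,0,0,0,0.094])

```text
time: 15.85
tool_pos: [0.4596, 0.0669, 0.1989]
ee_rot: [-3.141, -0.003, 0.003]
wrist_force: [-0.1, -0.1, -0.0]
width: 0.094
finger_force: 0.0
```

Emit:
servo_tool(commands=[0.03,0.053,0,0,0,0,0.094,0.06,0.106,0,0,0,0,0.094,0.09,0.16,0,0,0,0,0.094,0.11,0.21,0,0,0,0,0.094,0.11,0.243,0,0,0,0,0.094,0.11,0.243,0,0,0,0,0.094,0.11,0.243,0,0,0,0,0.094])

```text
time: 16.73
tool_pos: [0.5689, -0.175, 0.1968]
ee_rot: [-3.14, 0.001, -0.0]
wrist_force: [0.8, -0.5, 0.5]
width: 0.0942
finger_force: 0.0
```

```bash
cat > g.py <<'E'
from h import *
o=robot.get_obs(); print(o["time"],np.round(o["tool_pos"],4),np.round(o["ee_rot"],4))
p=cam("wrist"); save(p,"w5"); t=cam("scene"); save(t,"s5")
r=near("new_sleeve",p,np.array([.591,-.179]),.03,.08)
if r: print("new",r["conf"],*fit([(p,r["region"])],circ(.03),.06,(.591,-.179)))
r2=near("new_sleeve",t,np.array([.591,-.179]),.03,.08)
if r and r2: print("joint",r2["conf"],*fit([(p,r["region"]),(t,r2["region"])],circ(.03),.06,(.591,-.179),0,None,True))
r=near("stand",p,np.array([.6116,.0067]),0)
if r: print("stand",r["conf"],*fit([(p,r["region"])],circ(.06),.008,(.6116,.0067)))
r=near("old_sleeve",t,np.array([.45,.187]),.04)
if r: print("old",*fit([(t,r["region"])],circ(.03),.06,(.45,.187),.01,None,True))
E
python3 g.py
```

```text
16.725 [ 0.5689 -0.175   0.1968] [-3.1403e+00  7.0000e-04 -2.0000e-04]
new 0.94 [ 0.5921 -0.18  ] 0.966
joint 0.73 [ 0.5913 -0.1798 -0.0014] 0.953
stand 0.44 [0.6114 0.0078] 0.868
old [0.4494 0.1873 0.012 ] 0.871
```

View pics/w5.png

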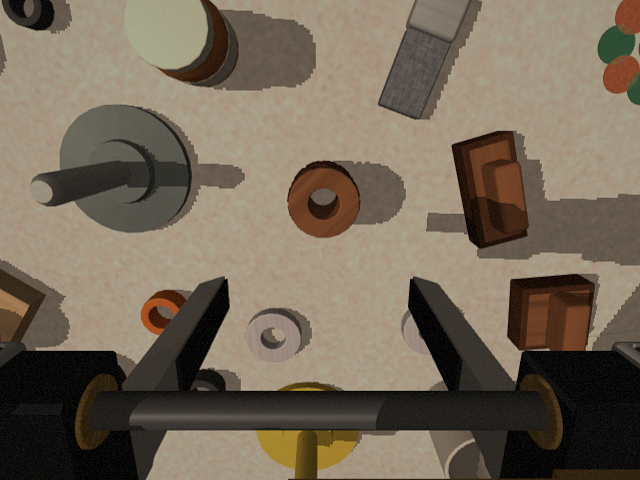

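Emit:
servo_tool(commands=[0.023,0.005,0,0,0,0,0.094,0.023,0.005,0.06,0,0,0,0.094,0.023,0.005,0.12,0,0,0,0.094,0.023,0.005,0.15,0,0,0,0.094,0.023,0.005,0.15,0,0,0,0.094,0.023,0.005,0.15,0,0,0,0.05,0.023,0.005,0.15,0,0,0,0.05,0.023,0.005,0.15,0,0,0,0.05,0.023,0.005,0.15,0,0,0,0.05,0.023,0.005,0.15,0,0,0,0.05])

```text
time: 18.27
tool_pos: [0.5928, -0.1808, 0.0485]
ee_rot: [3.142, -0.002, -0.001]
wrist_force: [0.5, 2.2, 4.9]
width: 0.0593
finger_force: 29.6
```

Emit:
servo_tool(commands=[0,0,0,0,0,0,0.05,0,0,0,0,0,0,0.05])

```text
time: 18.52
tool_pos: [0.5928, -0.1808, 0.0484]
ee_rot: [3.142, -0.002, -0.001]
wrist_force: [-0.6, 1.2, 5.7]
width: 0.0595
finger_force: 29.6
```

Emit:
servo_tool(commands=[0,0,-0.05,0,0,0,0.05,0,0,-0.1,0,0,0,0.05,0,0,-0.15,0,0,0,0.05,0.005,-0.05,-0.155,0,0,0,0.05,0.01,-0.1,-0.155,0,0,0,0.05,0.015,-0.15,-0.155,0,0,0,0.05,0.0195,-0.1875,-0.155,0,0,0,0.05,0.0195,-0.1875,-0.155,0,0,0,0.05,0.0195,-0.1875,-0.14,0,0,0,0.05,0.0195,-0.1875,-0.132,0,0,0,0.05])

```text
time: 19.77
tool_pos: [0.6108, 0.0052, 0.1766]
ee_rot: [3.141, 0.003, -0.003]
wrist_force: [-0.2, 0.7, -2.4]
width: 0.0591
finger_force: 29.6
```

Emit:
servo_tool(commands=[0,0,0,0,0,0,0.05,0,0,0,0,0,0,0.05,0,0,0,0,0,0,0.05,0,0,0,0,0,0,0.05])

```text
time: 20.27
tool_pos: [0.612, 0.0064, 0.1797]
ee_rot: [3.141, -0.001, -0.001]
wrist_force: [0.2, -0.2, -1.9]
width: 0.0592
finger_force: 29.6
```

```bash
cat > i.py <<'E'
from h import *
o=robot.get_obs(); T=np.array(o["tool_pos"]); print(o["time"],np.round(T,4),np.round(o["ee_rot"],4))
p=cam("wrist"); save(p,"w6"); im=p["img"].copy()
r=near("new_sleeve",p,T[:2],T[2]-.01,.08)
if r: print(r["conf"],np.round(r["box"]),*fit([(p,r["region"])],circ(.03),.06,T[:2],T[2]-.0484))
r=near("stand",p,np.array([.6116,.0067]),0,.08)
if r: print("stand",r["conf"],*fit([(p,r["region"])],circ(.06),.008,(.6116,.0067)))
E
python3 i.py
```

```text
20.275 [0.612  0.0064 0.1797] [ 3.1414e+00 -1.1000e-03 -8.0000e-04]
0.61 [257. 224. 128. 148.] [0.611  0.0053] 0.966
stand 0.86 [0.6123 0.0068] 0.876
```

View pics/w6.png

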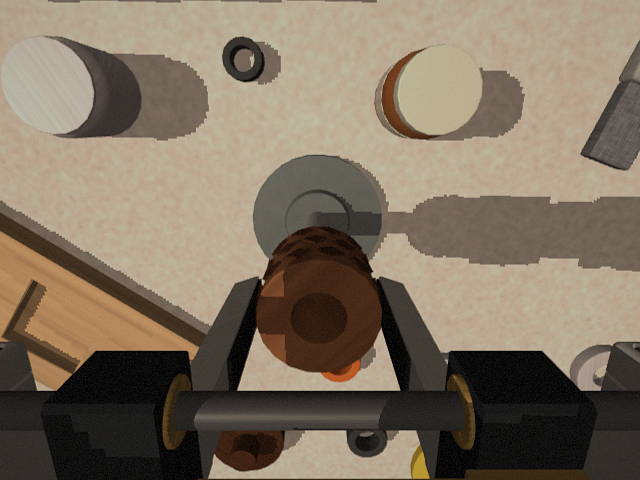

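The held sleeve sits over the shaft, its bore at (318,315). Starting the insertion.

Emit:
servo_tool(commands=[0.0003,-0.0006,0.008,0,0,0,0.05,0.0003,-0.0006,0.012,0,0,0,0.05,0.0003,-0.0006,0.016,0,0,0,0.05,0.0003,-0.0006,0.02,0,0,0,0.05,0.0003,-0.0006,0.02,0,0,0,0.05])

```text
time: 21.05
tool_pos: [0.6121, 0.0073, 0.1587]
ee_rot: [-3.141, -0.0, -0.001]
wrist_force: [1.6, 0.6, -2.9]
width: 0.0594
finger_force: 29.6
```

Emit:
servo_tool(commands=[0,0,0.015,0,0,0,0.05,0,0,0.03,0,0,0,0.05,0,0,0.045,0,0,0,0.05,0,0,0.06,0,0,0,0.05,0,0,0.072,0,0,0,0.05,0,0,0.08,0,0,0,0.05,0,0,0.086,0,0,0,0.05,0,0,0.09,0,0,0,0.05,0,0,0.09,0,0,0,0.05])

```text
time: 22.18
tool_pos: [0.6123, 0.0071, 0.0688]
ee_rot: [3.142, -0.001, -0.001]
wrist_force: [3.9, 0.7, -3.6]
width: 0.0594
finger_force: 29.7
```

Emit:
servo_tool(commands=[0,0,0.0015,0,0,0,0.05,0,0,0.0015,0,0,0,0.09,0,0,0.0015,0,0,0,0.09,0,0,0.0015,0,0,0,0.09,0,0,0,0,0,0,0.09,0,0,-0.05,0,0,0,0.094,0,0,-0.1,0,0,0,0.094,0,0,-0.13,0,0,0,0.094,-0.05,0.033,-0.13,0,0,0,0.094,-0.1,0.067,-0.13,0,0,0,0.094])

```text
time: 23.42
tool_pos: [0.5113, -0.0604, 0.1996]
ee_rot: [3.141, -0.001, 0.001]
wrist_force: [-0.5, -0.1, 0.5]
width: 0.0943
finger_force: 0.0
```

Emit:
servo_tool(commands=[-0.05,0.034,0.02,0,0,0,0.094,-0.1,0.067,0.04,0,0,0,0.094,-0.1,0.067,0.04,0,0,0,0.094,-0.1,0.067,0.04,0,0,0,0.094,-0.1,0.067,0.04,0,0,0,0.094])

```text
time: 24.05
tool_pos: [0.4137, -0.1265, 0.1604]
ee_rot: [3.141, -0.002, 0.001]
wrist_force: [-0.6, 0.4, -0.1]
width: 0.0939
finger_force: 0.0
```

```bash
cat > j.py <<'E'
from h import *
import sys
# j.py name x y r h z  -> fit in wrist view (+ scene joint z)
n,x,y,r,h,z=sys.argv[1],*map(float,sys.argv[2:7]); xy=np.array([x,y])
o=robot.get_obs(); T=np.array(o["tool_pos"]); print(o["time"],np.round(T,4),np.round(o["ee_rot"],4))
p=cam("wrist"); save(p,sys.argv[7]); s=cam("scene"); save(s,sys.argv[7]+"s")
a=near(n,p,xy,z+h/2,.08); b=near(n,s,xy,z+h/2,.08)
if a: print("w",a["conf"],np.round(a["box"]),*fit([(p,a["region"])],circ(r),h,xy,z))
if b: print("s",b["conf"],*fit([(s,b["region"])],circ(r),h,xy,z))
if a and b: print("j",*fit([(p,a["region"]),(s,b["region"])],circ(r),h,xy,z,None,True))
b=near("new_sleeve",s,np.array([.6116,.0067]),.05,.04)
if b: print("new_sleeve",b["conf"],*fit([(s,b["region"])],circ(.03),.06,(.6116,.0067),.02,None,True))
E
python3 j.py spacer_a .4364 -.1272 .03 .014 0 w7
```

```text
24.05 [ 0.4137 -0.1265  0.1604] [ 3.1408e+00 -2.5000e-03  7.0000e-04]
w 0.61 [281. 166.  72.  71.] [ 0.4361 -0.1271] 0.984
s 0.92 [ 0.4362 -0.1252] 0.948
j [ 4.361e-01 -1.268e-01  2.000e-04] 0.954
```

View pics/w7.png

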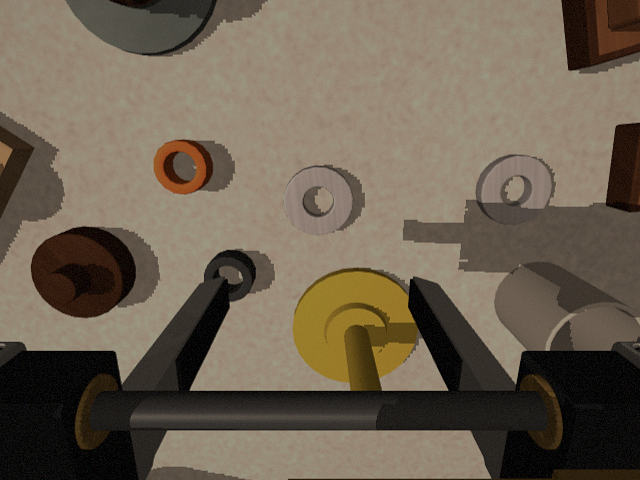

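The spacer is at (318,200), clear of everything.

Emit:
servo_tool(commands=[0.0224,0.0005,0,0,0,0,0.094,0.0224,0.0005,0.06,0,0,0,0.094,0.0224,0.0005,0.12,0,0,0,0.094,0.0224,0.0005,0.142,0,0,0,0.094,0.0224,0.0005,0.147,0,0,0,0.094,0.0224,0.0005,0.147,0,0,0,0.05,0.0224,0.0005,0.147,0,0,0,0.05,0.0224,0.0005,0.147,0,0,0,0.05,0.0224,0.0005,0.147,0,0,0,0.05,0.0224,0.0005,0.147,0,0,0,0.05])

```text
time: 25.55
tool_pos: [0.4346, -0.1272, 0.0124]
ee_rot: [3.142, -0.001, -0.001]
wrist_force: [-0.2, 0.3, 1.3]
width: 0.0589
finger_force: 30.0
```

Emit:
servo_tool(commands=[0,0,0,0,0,0,0.05,0,0,0,0,0,0,0.05])

```text
time: 25.8
tool_pos: [0.4346, -0.1272, 0.0123]
ee_rot: [3.142, -0.001, -0.001]
wrist_force: [-0.5, -0.4, 1.0]
width: 0.059
finger_force: 30.0
```

Emit:
servo_tool(commands=[0,0,-0.05,0,0,0,0.05,0,0,-0.1,0,0,0,0.05,0,0,-0.15,0,0,0,0.05,0.05,-0.038,-0.15,0,0,0,0.05,0.1,-0.076,-0.15,0,0,0,0.05,0.15,-0.114,-0.15,0,0,0,0.05,0.1755,-0.134,-0.15,0,0,0,0.05,0.1755,-0.134,-0.145,0,0,0,0.05,0.1755,-0.134,-0.135,0,0,0,0.05,0.1755,-0.134,-0.13,0,0,0,0.05])

```text
time: 27.05
tool_pos: [0.6085, 0.0057, 0.1408]
ee_rot: [3.141, 0.002, -0.002]
wrist_force: [0.3, -0.1, -1.1]
width: 0.0591
finger_force: 30.0
```

Emit:
servo_tool(commands=[0,0,0,0,0,0,0.05,0,0,0,0,0,0,0.05,0,0,0,0,0,0,0.05,0,0,0,0,0,0,0.05])

```text
time: 27.55
tool_pos: [0.6101, 0.0065, 0.1425]
ee_rot: [3.141, -0.001, -0.001]
wrist_force: [0.0, -0.2, -0.6]
width: 0.0588
finger_force: 30.0
```

```bash
cat > k.py <<'E'
from h import *
import sys
n,r,h,dz=sys.argv[1],*map(float,sys.argv[2:5])
o=robot.get_obs(); T=np.array(o["tool_pos"]); print(o["time"],np.round(T,4),np.round(o["ee_rot"],4))
p=cam("wrist"); save(p,sys.argv[5])
a=near(n,p,T[:2],T[2]-dz+h/2,.05)
if a: print(a["conf"],np.round(a["box"]),*fit([(p,a["region"])],circ(r),h,T[:2],T[2]-dz))
E
python3 k.py spacer_a .03 .014 .0123 w8
```

```text
27.55 [0.6101 0.0065 0.1425] [ 3.1415e+00 -7.0000e-04 -8.0000e-04]
0.93 [257. 239. 123. 116.] [0.6117 0.0054] 0.975
```

Emit:
servo_tool(commands=[0,0,0.008,0,0,0,0.05,0,0,0.012,0,0,0,0.05,0,0,0.016,0,0,0,0.05,0,0,0.022,0,0,0,0.05,0,0,0.03,0,0,0,0.05,0,0,0.038,0,0,0,0.05,0,0,0.044,0,0,0,0.05,0,0,0.048,0,0,0,0.05,0,0,0.05,0,0,0,0.05,0,0,0.05,0,0,0,0.05])

```text
time: 28.9
tool_pos: [0.6102, 0.0066, 0.0924]
ee_rot: [3.141, -0.001, -0.001]
wrist_force: [-0.3, 0.1, -0.2]
width: 0.059
finger_force: 30.0
```

Emit:
servo_tool(commands=[0,0,0.001,0,0,0,0.05,0,0,0.001,0,0,0,0.09,0,0,0.001,0,0,0,0.09,0,0,0.001,0,0,0,0.09,0,0,0,0,0,0,0.09,0,0,-0.05,0,0,0,0.094,0,0,-0.1,0,0,0,0.094,-0.03,0.047,-0.1,0,0,0,0.094,-0.06,0.095,-0.1,0,0,0,0.094,-0.09,0.142,-0.1,0,0,0,0.094])

```text
time: 30.15
tool_pos: [0.519, -0.1365, 0.1924]
ee_rot: [3.141, -0.001, 0.0]
wrist_force: [0.3, -0.7, 0.1]
width: 0.0939
finger_force: 0.0
```

Emit:
servo_tool(commands=[-0.03,0.047,0,0,0,0,0.094,-0.06,0.095,0.01,0,0,0,0.094,-0.09,0.142,0.03,0,0,0,0.094,-0.1,0.158,0.03,0,0,0,0.094,-0.1,0.158,0.03,0,0,0,0.094,-0.1,0.158,0.03,0,0,0,0.094])

```text
time: 30.9
tool_pos: [0.4209, -0.2925, 0.163]
ee_rot: [3.141, -0.002, 0.001]
wrist_force: [-0.3, -0.3, -0.3]
width: 0.0942
finger_force: 0.0
```

```bash
python3 j.py spacer_a .4449 -.2938 .03 .014 0 w9
```

```text
30.9 [ 0.4209 -0.2925  0.163 ] [ 3.1412e+00 -1.7000e-03  8.0000e-04]
w 0.59 [285. 164.  70.  67.] [ 0.4454 -0.295 ] 0.965
s 0.98 [ 0.4462 -0.2935] 0.948
j [ 0.4444 -0.2945 -0.0037] 0.956
new_sleeve 0.91 [ 0.4083  0.0342 -0.3457] 0.656
```

View pics/w9.png

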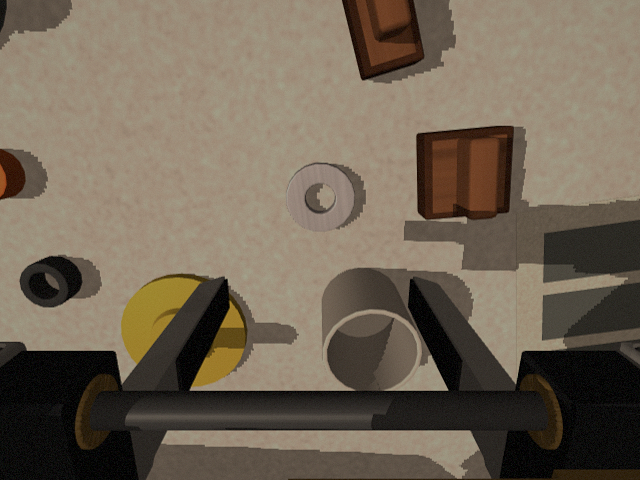

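Emit:
servo_tool(commands=[0.0245,0.0022,0,0,0,0,0.086,0.0245,0.0022,0.06,0,0,0,0.086,0.0245,0.0022,0.12,0,0,0,0.086,0.0245,0.0022,0.144,0,0,0,0.086,0.0245,0.0022,0.149,0,0,0,0.086,0.0245,0.0022,0.149,0,0,0,0.05,0.0245,0.0022,0.149,0,0,0,0.05,0.0245,0.0022,0.149,0,0,0,0.05,0.0245,0.0022,0.149,0,0,0,0.05,0.0245,0.0022,0.149,0,0,0,0.05])

```text
time: 32.4
tool_pos: [0.445, -0.2959, 0.0144]
ee_rot: [3.14, -0.002, -0.001]
wrist_force: [-0.1, 1.9, 5.4]
width: 0.0586
finger_force: 30.0
```

Emit:
servo_tool(commands=[0,0,0,0,0,0,0.05,0,0,0,0,0,0,0.05])

```text
time: 32.65
tool_pos: [0.445, -0.2959, 0.0144]
ee_rot: [3.14, -0.002, -0.001]
wrist_force: [-0.2, 0.9, 5.9]
width: 0.059
finger_force: 30.0
```

Emit:
servo_tool(commands=[0,0,-0.05,0,0,0,0.05,0,0,-0.1,0,0,0,0.05,0,0,-0.145,0,0,0,0.05,0.025,-0.045,-0.15,0,0,0,0.05,0.05,-0.091,-0.15,0,0,0,0.05,0.075,-0.137,-0.15,0,0,0,0.05,0.1,-0.182,-0.15,0,0,0,0.05,0.125,-0.228,-0.15,0,0,0,0.05,0.15,-0.273,-0.15,0,0,0,0.05,0.166,-0.3025,-0.15,0,0,0,0.05])

```text
time: 33.9
tool_pos: [0.6108, 0.009, 0.162]
ee_rot: [3.141, 0.001, 0.001]
wrist_force: [0.5, -1.6, -0.4]
width: 0.0587
finger_force: 30.0
```

Emit:
servo_tool(commands=[0,0,0,0,0,0,0.05,0,0,0.015,0,0,0,0.05,0,0,0.02,0,0,0,0.05,0,0,0.02,0,0,0,0.05,0,0,0.02,0,0,0,0.05])

```text
time: 34.52
tool_pos: [0.6104, 0.0062, 0.1434]
ee_rot: [3.141, -0.001, -0.002]
wrist_force: [-0.5, -0.5, -0.5]
width: 0.0592
finger_force: 30.0
```

```bash
python3 k.py spacer_a .03 .014 .0144 w10
```

```text
34.525 [0.6104 0.0062 0.1434] [ 3.1414e+00 -5.0000e-04 -1.7000e-03]
0.8 [259. 237. 121. 116.] [0.6105 0.0051] 0.965
```

Emit:
servo_tool(commands=[0.0009,-0.0004,0.005,0,0,0,0.05,0.0009,-0.0004,0.01,0,0,0,0.05,0.0009,-0.0004,0.015,0,0,0,0.05,0.0009,-0.0004,0.02,0,0,0,0.05,0.0009,-0.0004,0.026,0,0,0,0.05,0.0009,-0.0004,0.03,0,0,0,0.05,0.0009,-0.0004,0.033,0,0,0,0.05,0.0009,-0.0004,0.035,0,0,0,0.05,0.0009,-0.0004,0.036,0,0,0,0.05,0.0009,-0.0004,0.036,0,0,0,0.05])

```text
time: 35.88
tool_pos: [0.6116, 0.0073, 0.1085]
ee_rot: [3.141, -0.001, -0.001]
wrist_force: [-2.5, 0.1, 5.6]
width: 0.0592
finger_force: 30.0
```

Emit:
servo_tool(commands=[0,0,0,0,0,0,0.09,0,0,0,0,0,0,0.09,0,0,0,0,0,0,0.09,0,0,0,0,0,0,0.09,0,0,-0.04,0,0,0,0.094,0,0,-0.08,0,0,0,0.094,-0.05,0.01,-0.08,0,0,0,0.094,-0.1,0.02,-0.08,0,0,0,0.094,-0.15,0.03,-0.05,0,0,0,0.094,-0.2,0.04,-0.01,0,0,0,0.094])

```text
time: 37.12
tool_pos: [0.4126, -0.0326, 0.1189]
ee_rot: [3.14, -0.004, -0.0]
wrist_force: [0.4, -1.3, 0.2]
width: 0.0941
finger_force: 0.0
```

Emit:
servo_tool(commands=[-0.05,0.01,-0.04,0,0,0,0.094,-0.067,0.013,-0.04,0,0,0,0.094,-0.067,0.013,-0.04,0,0,0,0.094,-0.067,0.013,-0.04,0,0,0,0.094,-0.067,0.013,-0.04,0,0,0,0.094])

```text
time: 37.75
tool_pos: [0.3467, -0.045, 0.1582]
ee_rot: [-3.141, 0.001, -0.0]
wrist_force: [0.7, 1.3, -0.7]
width: 0.0938
finger_force: 0.0
```

```bash
python3 j.py collar .3665 -.0462 .022 .022 0 w11
python3 - <<'E'
import cv2
a=cv2.imread('pics/w11.png');b=cv2.imread('pics/w11s.png')[220:340,260:420]
import numpy as np
cv2.imwrite('pics/m11.png',np.hstack([cv2.resize(a,(400,300)),cv2.resize(b,(400,300),interpolation=cv2.INTER_CUBIC)]))
E
```

```text
37.75 [ 0.3467 -0.045   0.1582] [-3.1413e+00  8.0000e-04 -1.0000e-04]
w 0.61 [294. 178.  53.  52.] [ 0.3675 -0.0474] 0.956
s 0.64 [ 0.3708 -0.0458] 0.931
j [ 0.3665 -0.0465 -0.0048] 0.929
new_sleeve 0.75 [ 0.422   0.042  -0.3236] 0.631
```

View pics/m11.png

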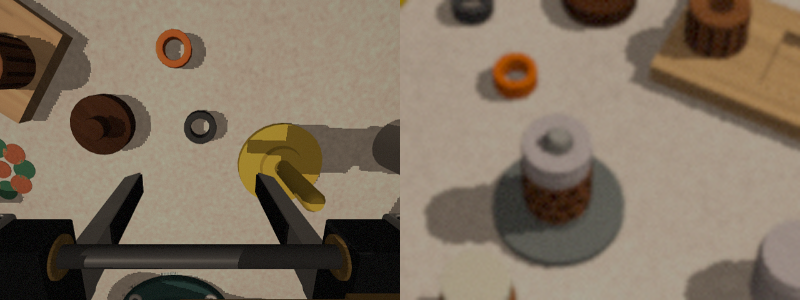

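The scene crop shows the stack with both spacers seated. The collar lies flat at (200,127) in the left half, and I'll pick it up.

Emit:
servo_tool(commands=[0.0208,0.0022,0,0,0,0,0.08,0.0208,0.0022,0.06,0,0,0,0.08,0.0208,0.0022,0.12,0,0,0,0.08,0.0208,0.0022,0.138,0,0,0,0.08,0.0208,0.0022,0.142,0,0,0,0.08,0.0208,0.0022,0.142,0,0,0,0.03,0.0208,0.0022,0.142,0,0,0,0.03,0.0208,0.0022,0.142,0,0,0,0.03,0.0208,0.0022,0.142,0,0,0,0.03,0.0208,0.0022,0.142,0,0,0,0.03])

```text
time: 39.25
tool_pos: [0.3673, -0.0474, 0.0171]
ee_rot: [3.141, -0.001, -0.001]
wrist_force: [0.2, 0.1, 1.6]
width: 0.0423
finger_force: 30.0
```

Emit:
servo_tool(commands=[0,0,0,0,0,0,0.03,0,0,0,0,0,0,0.03,0,0,0,0,0,0,0.03])

```text
time: 39.62
tool_pos: [0.3673, -0.0474, 0.0171]
ee_rot: [3.142, -0.001, -0.001]
wrist_force: [-1.6, 1.3, 5.8]
width: 0.0428
finger_force: 30.0
```

Emit:
servo_tool(commands=[0,0,-0.05,0,0,0,0.03,0,0,-0.1,0,0,0,0.03,0,0,-0.145,0,0,0,0.03,0.055,-0.012,-0.15,0,0,0,0.03,0.11,-0.024,-0.15,0,0,0,0.03,0.165,-0.036,-0.15,0,0,0,0.03,0.22,-0.048,-0.15,0,0,0,0.03,0.244,-0.054,-0.15,0,0,0,0.03,0.244,-0.054,-0.14,0,0,0,0.03,0.244,-0.054,-0.13,0,0,0,0.03])

```text
time: 40.88
tool_pos: [0.6096, 0.0062, 0.1447]
ee_rot: [3.141, 0.003, -0.001]
wrist_force: [-0.7, 1.0, -1.0]
width: 0.0425
finger_force: 30.0
```

Emit:
servo_tool(commands=[0,0,0,0,0,0,0.03,0,0,0,0,0,0,0.03,0,0,0,0,0,0,0.03,0,0,0,0,0,0,0.03])

```text
time: 41.38
tool_pos: [0.611, 0.0064, 0.1472]
ee_rot: [3.141, -0.001, -0.001]
wrist_force: [-0.4, -0.1, -0.0]
width: 0.0425
finger_force: 30.0
```

```bash
python3 k.py collar .022 .022 .0171 w12
```

```text
41.375 [0.611  0.0064 0.1472] [ 3.1414e+00 -1.2000e-03 -8.0000e-04]
0.9 [273. 253.  91.  95.] [0.6116 0.0053] 0.951
```

Aligned. Lowering about 22 mm to the stack top.

Emit:
servo_tool(commands=[0.0003,-0.0003,0.005,0,0,0,0.03,0.0003,-0.0003,0.009,0,0,0,0.03,0.0003,-0.0003,0.012,0,0,0,0.03,0.0003,-0.0003,0.015,0,0,0,0.03,0.0003,-0.0003,0.018,0,0,0,0.03,0.0003,-0.0003,0.02,0,0,0,0.03,0.0003,-0.0003,0.022,0,0,0,0.03,0.0003,-0.0003,0.023,0,0,0,0.03,0.0003,-0.0003,0.023,0,0,0,0.03])

```text
time: 42.6
tool_pos: [0.6114, 0.0068, 0.1252]
ee_rot: [3.141, -0.001, -0.001]
wrist_force: [-2.9, -0.4, 5.9]
width: 0.0423
finger_force: 30.0
```

Emit:
servo_tool(commands=[0,0,0,0,0,0,0.09,0,0,0,0,0,0,0.09,0,0,0,0,0,0,0.09,0,0,0,0,0,0,0.09,0,0,-0.04,0,0,0,0.094,0,0,-0.08,0,0,0,0.094,-0.02,0.058,-0.1,0,0,0,0.094,-0.04,0.116,-0.12,0,0,0,0.094,-0.055,0.174,-0.13,0,0,0,0.094,-0.07,0.232,-0.13,0,0,0,0.094])

```text
time: 43.85
tool_pos: [0.5409, -0.227, 0.2553]
ee_rot: [3.14, -0.003, -0.0]
wrist_force: [0.6, -0.1, 0.3]
width: 0.0941
finger_force: 0.0
```

Emit:
servo_tool(commands=[-0.02,0.058,0,0,0,0,0.094,-0.04,0.116,0,0,0,0,0.094,-0.05,0.145,0,0,0,0,0.094,-0.05,0.145,0,0,0,0,0.094,-0.05,0.145,0,0,0,0,0.094,-0.05,0.145,0,0,0,0,0.094])

```text
time: 44.6
tool_pos: [0.4917, -0.3688, 0.2538]
ee_rot: [-3.142, -0.0, 0.001]
wrist_force: [0.5, -0.1, 0.4]
width: 0.0938
finger_force: 0.0
```

```bash
cat > l.py <<'E'
from h import *
import sys
o=robot.get_obs(); T=np.array(o["tool_pos"]); print(o["time"],np.round(T,4),np.round(o["ee_rot"],4))
p=cam("wrist"); save(p,sys.argv[1]); s=cam("scene"); save(s,sys.argv[1]+"s")
def bfit(P,slab,xy,yaw):
    """slab hull fused with handle: union silhouette"""
    O=[(q,cv2.resize(r.astype(np.uint8),(1280,960),interpolation=0).astype(bool)) for q,r in P]
    def f(v):
        c,sn=np.cos(v[2]),np.sin(v[2]); M=np.array([[c,sn],[-sn,c]]); e=0
        for q,r in O:
            m=np.zeros((960,1280),np.uint8)
            for pts,a,b in((slab,0,.028),(rect(.06,.022),.028,.06)):
                cv2.fillConvexPoly(m,np.round((hull(proj(q,prism(pts@M+v[:2],a,b)))*2+.5)*16).astype(np.int32),1,shift=4)
            m=m.astype(bool); e-=(m&r).sum()/(m|r).sum()
        return e/len(O)
    best=None
    for y0 in yaw:
        r=minimize(f,[*xy,y0],method="Nelder-Mead",options=dict(initial_simplex=[[*xy,y0],[xy[0]+.01,xy[1],y0],[xy[0],xy[1]+.01,y0],[*xy,y0+.15]],xatol=1e-5,fatol=1e-5))
        if best is None or r.fun<best.fun: best=r
    return np.round(best.x,4),round(-best.fun,3)
im=p["img"].copy()
for n,slab,xy in(("square_block",rect(.07,.07),(.464,-.408)),("oblong_block",rect(.1,.046),(.591,-.331))):
    a=near(n,p,np.array(xy),.02,.09); b=near(n,s,np.array(xy),.02,.09)
    for k,L in(("w",[(p,a)]),("s",[(s,b)]),("j",[(p,a),(s,b)])):
        if all(x[1] is not None for x in L):
            v,e=bfit([(q,x["region"]) for q,x in L],slab,xy,np.arange(-1.5,1.6,.5)); print(n,k,[round(x[1]["conf"],2) for x in L],v,e)
            if k=="w":
                c,sn=np.cos(v[2]),np.sin(v[2]); M=np.array([[c,sn],[-sn,c]])
                for pts,z in((slab,0),(slab,.028),(rect(.06,.022),.028),(rect(.06,.022),.06)):
                    cv2.polylines(im,[np.round(proj(p,np.c_[pts@M+v[:2],np.full(4,z)])).astype(int)],True,(0,255,0),1)
cv2.imwrite(f"pics/{sys.argv[1]}o.png",im)
E
python3 l.py w13
```

```text
44.6 [ 0.4917 -0.3688  0.2538] [-3.1416e+00 -4.0000e-04  1.3000e-03]
square_block w [0.84] [ 0.4671 -0.4135  1.6551] 0.95
square_block s [0.94] [ 0.469 -0.413  0.119] 0.942
square_block j [0.84, 0.94] [ 0.4684 -0.4131  0.1085] 0.94
oblong_block w [0.6] [ 0.5941 -0.336   0.2894] 0.976
oblong_block s [0.74] [ 0.5953 -0.3345  0.2938] 0.931
oblong_block j [0.6, 0.74] [ 0.5942 -0.3358  0.2904] 0.946
```

View pics/w13o.png

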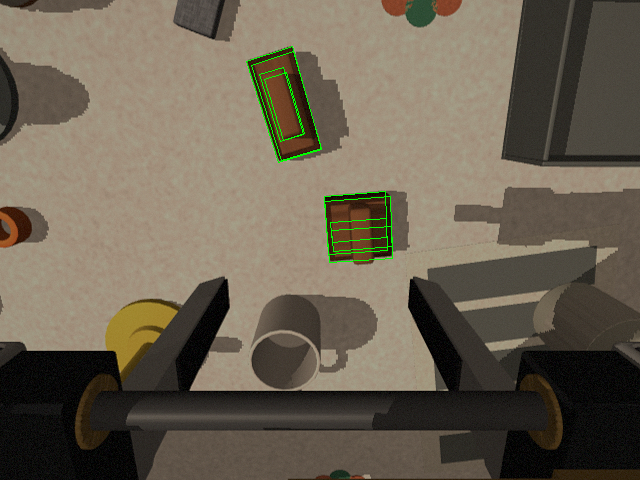

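The overlay matches the slab outlines of both blocks. On the square block the handle runs along the image vertical, at (362,232), so its yaw is about 0.09. Moving in closer.

Emit:
servo_tool(commands=[-0.04,0.0445,0.03,0,0,-5,0.094,-0.045,0.0445,0.06,0,0,-5,0.094,-0.045,0.0445,0.06,0,0,-5,0.094,-0.045,0.0445,0.06,0,0,-5,0.094])

```text
time: 45.4
tool_pos: [0.4468, -0.4146, 0.195]
ee_rot: [3.14, -0.001, 0.087]
wrist_force: [0.3, -0.0, 0.3]
width: 0.094
finger_force: 0.0
```

```bash
sed -i 's/np.arange(-1.5,1.6,.5)/([.09] if n[0]=="s" else [.29])/' l.py; python3 l.py w14; python3 -c "
import cv2;a=cv2.imread('pics/w14o.png');cv2.imwrite('pics/w14c.png',a[0:300,150:550])"
```

```text
45.4 [ 0.4468 -0.4146  0.195 ] [ 3.1402e+00 -1.5000e-03  8.7100e-02]
square_block w [0.88] [ 0.4682 -0.4138  0.0913] 0.96
square_block s [0.64] [ 0.4675 -0.4115  0.1532] 0.905
square_block j [0.88, 0.64] [ 0.4677 -0.4138  0.0919] 0.928
oblong_block w [0.88] [ 0.5953 -0.3363  0.2898] 0.97
oblong_block s [0.69] [ 0.5954 -0.3345  0.2932] 0.934
oblong_block j [0.88, 0.69] [ 0.5954 -0.3355  0.291 ] 0.944
```

View pics/w14c.png

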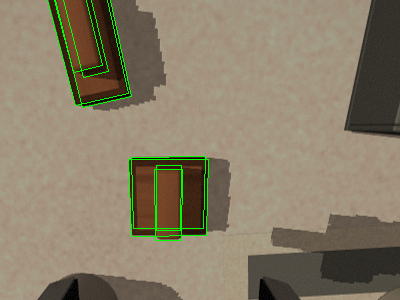

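Emit:
servo_tool(commands=[0.0212,0.001,0,0,0,-0.3,0.06,0.0212,0.001,0.05,0,0,-0.3,0.06,0.0212,0.001,0.1,0,0,-0.3,0.06,0.0212,0.001,0.145,0,0,-0.3,0.06,0.0212,0.001,0.152,0,0,-0.3,0.06,0.0212,0.001,0.152,0,0,-0.3,0.06,0.0212,0.001,0.152,0,0,-0.3,0.01,0.0212,0.001,0.152,0,0,-0.3,0.01,0.0212,0.001,0.152,0,0,-0.3,0.01,0.0212,0.001,0.152,0,0,-0.3,0.01])

```text
time: 46.95
tool_pos: [0.4672, -0.4138, 0.0418]
ee_rot: [3.141, -0.0, 0.092]
wrist_force: [-1.2, 4.3, 1.7]
width: 0.0236
finger_force: 0.8
```

Emit:
servo_tool(commands=[0,0,0,0,0,0,0.01,0,0,0,0,0,0,0.01,0,0,0,0,0,0,0.01])

```text
time: 47.32
tool_pos: [0.4672, -0.4136, 0.0418]
ee_rot: [-3.141, -0.0, 0.092]
wrist_force: [-1.0, 1.7, 2.2]
width: 0.0214
finger_force: 30.0
```

Emit:
servo_tool(commands=[0,0,-0.05,0,0,0,0.01,0,0,-0.1,0,0,0,0.01,0,0,-0.155,0,0,0,0.01,0.009,-0.06,-0.16,0,0,0,0.01,0.018,-0.12,-0.16,0,0,0,0.01,0.027,-0.18,-0.16,0,0,0,0.01,0.036,-0.24,-0.16,0,0,0,0.01,0.045,-0.3,-0.16,0,0,0,0.01,0.054,-0.36,-0.16,0,0,0,0.01,0.063,-0.42,-0.16,0,0,0,0.01])

```text
time: 48.58
tool_pos: [0.491, 0.0119, 0.2005]
ee_rot: [3.141, 0.001, 0.091]
wrist_force: [1.7, -0.4, -2.0]
width: 0.0219
finger_force: 30.0
```

Emit:
servo_tool(commands=[0.009,-0.06,0,0,0,-10,0.01,0.018,-0.12,0,0,0,-20,0.01,0.027,-0.18,0,0,0,-30,0.01,0.036,-0.24,0,0,0,-40,0.01,0.0388,-0.2498,0,0,0,-49.2,0.01,0.0388,-0.2498,0,0,0,-49.2,0.01,0.0388,-0.2498,0,0,0,-49.2,0.01,0.0388,-0.2498,0,0,0,-49.2,0.01,0.0388,-0.2498,0,0,0,-49.2,0.01])

```text
time: 49.7
tool_pos: [0.5073, 0.2617, 0.2017]
ee_rot: [3.141, -0.0, 0.948]
wrist_force: [0.5, 0.1, -3.1]
width: 0.0218
finger_force: 30.0
```

```bash
cat > m.py <<'E'
from h import *
import sys
o=robot.get_obs(); T=np.array(o["tool_pos"]); print(o["time"],np.round(T,4),np.round(o["ee_rot"],4),np.round(o["wrist_force"],1))
y=o["ee_rot"][2]; gx,gy,gyaw=map(float,sys.argv[1:4]); d=np.array([gx,gy])-T[:2]; c,s=np.cos(y),np.sin(y)
print("tool dx %.4f dy %.4f az %.2f"%(d@[c,s],d@[s,-c],-np.degrees(gyaw-y)))
E
python3 m.py .5070 .2627 .951
```

```text
49.7 [0.5073 0.2617 0.2017] [ 3.1412e+00 -2.0000e-04  9.4840e-01] [ 0.5  0.1 -3.1]
tool dx 0.0007 dy -0.0009 az -0.15
```

Emit:
servo_tool(commands=[0.0006,-0.0008,0.05,0,0,-0.15,0.01,0.0006,-0.0008,0.1,0,0,-0.15,0.01,0.0006,-0.0008,0.125,0,0,-0.15,0.01,0.0006,-0.0008,0.13,0,0,-0.15,0.01,0.0006,-0.0008,0.13,0,0,-0.15,0.01,0.0006,-0.0008,0.13,0,0,-0.15,0.01,0.0006,-0.0008,0.136,0,0,-0.15,0.01,0.0006,-0.0008,0.14,0,0,-0.15,0.01,0.0006,-0.0008,0.143,0,0,-0.15,0.01,0.0006,-0.0008,0.145,0,0,-0.15,0.01])

```text
time: 50.95
tool_pos: [0.5066, 0.2634, 0.0561]
ee_rot: [-3.141, 0.0, 0.953]
wrist_force: [-0.3, 0.1, -3.1]
width: 0.022
finger_force: 30.0
```

```bash
python3 m.py .5070 .2627 .951
```

```text
50.95 [0.5066 0.2634 0.0561] [-3.1414e+00  5.0000e-04  9.5320e-01] [-0.3  0.1 -3.1]
tool dx -0.0004 dy 0.0007 az 0.13
```

Emit:
servo_tool(commands=[0,0,0.003,0,0,0,0.01,0,0,0.0045,0,0,0,0.01,0,0,0.005,0,0,0,0.01,0,0,0.005,0,0,0,0.06,0,0,0.005,0,0,0,0.06,0,0,0.005,0,0,0,0.06,0,0,-0.04,0,0,0,0.06,0,0,-0.09,0,0,0,0.07,0,0,-0.14,0,0,0,0.07,0,0,-0.15,0,0,0,0.07])

```text
time: 52.2
tool_pos: [0.5087, 0.2643, 0.2117]
ee_rot: [3.137, -0.008, 0.953]
wrist_force: [-0.1, -0.7, -0.0]
width: 0.07
finger_force: 0.0
```

Emit:
servo_tool(commands=[-0.045,0.04,0,0,0,10,0.07,-0.09,0.08,0,0,0,20,0.07,-0.135,0.12,0,0,0,30,0.07,-0.18,0.16,0,0,0,38,0.07,-0.225,0.2,0,0,0,38,0.07,-0.27,0.24,0,0,0,38,0.07,-0.315,0.28,0,0,0,38,0.07,-0.36,0.32,0,0,0,38,0.07,-0.405,0.36,0,0,0,38,0.07,-0.449,0.402,0,0,0,38,0.07])

```text
time: 53.45
tool_pos: [0.574, -0.337, 0.2047]
ee_rot: [-3.14, 0.001, 0.29]
wrist_force: [1.7, -0.2, 0.2]
width: 0.0703
finger_force: 0.0
```

Emit:
servo_tool(commands=[0,0,0,0,0,0,0.07,0,0,0,0,0,0,0.07,0,0,0,0,0,0,0.07])

```text
time: 53.82
tool_pos: [0.5746, -0.3337, 0.2066]
ee_rot: [-3.141, -0.0, 0.292]
wrist_force: [-0.2, -0.4, -0.2]
width: 0.07
finger_force: 0.0
```

```bash
sed -i 's/(("square_block",[^)]*),(\.464,-\.408)),/(/; s/(("oblong_block"\(.*\)(.591,-.331)))/(("oblong_block"\1(.595,-.336)),)/' l.py; grep -n oblong l.py; python3 l.py w15
```

```text
22:for n,slab,xy in(("oblong_block",rect(.1,.046),(.595,-.336)),):
53.825 [ 0.5746 -0.3337  0.2066] [-3.1411 -0.      0.2918]
oblong_block w [0.84] [ 0.5944 -0.3365  0.2803] 0.977
oblong_block s [0.64] [ 0.5941 -0.335   0.2941] 0.917
oblong_block j [0.84, 0.64] [ 0.5942 -0.336   0.2794] 0.94
```

Emit:
servo_tool(commands=[0.0182,0.0082,0.03,0,0,0.3,0.06,0.0182,0.0082,0.08,0,0,0.3,0.06,0.0182,0.0082,0.13,0,0,0.3,0.06,0.0182,0.0082,0.158,0,0,0.3,0.06,0.0182,0.0082,0.1645,0,0,0.3,0.06,0.0182,0.0082,0.1645,0,0,0.3,0.06,0.0182,0.0082,0.1645,0,0,0.3,0.01,0.0182,0.0082,0.1645,0,0,0.3,0.01,0.0182,0.0082,0.1645,0,0,0.3,0.01,0.0182,0.0082,0.1645,0,0,0.3,0.01])

```text
time: 55.28
tool_pos: [0.5943, -0.3375, 0.0425]
ee_rot: [-3.141, -0.0, 0.285]
wrist_force: [-0.6, 2.4, 1.2]
width: 0.0233
finger_force: 1.2
```

Emit:
servo_tool(commands=[0,0,0,0,0,0,0.01,0,0,0,0,0,0,0.01,0,0,0,0,0,0,0.01])

```text
time: 55.65
tool_pos: [0.5943, -0.3374, 0.0425]
ee_rot: [-3.141, -0.0, 0.285]
wrist_force: [-2.3, 3.4, 4.0]
width: 0.0217
finger_force: 30.0
```

Run:
```python
from h import *
o=robot.get_obs(); T=np.array(o["tool_pos"]); y=o["ee_rot"][2]; print(np.round(T,4),round(y,4),np.round(o["wrist_force"],1),o["width"],o["finger_force"])
d=np.array([.5944,-.3363])-T[:2]; off=d@[np.cos(y),np.sin(y)]; print("along",off,d@[np.sin(y),-np.cos(y)])
c=np.array([.5122,.27])+.098*np.array([np.cos(.951),np.sin(.951)]); g=.951+np.pi/2
t=c-off*np.array([np.cos(g),np.sin(g)]); print("goal tcp",t,g,"turn az",-np.degrees(g-y))
d=t-T[:2]; print(d,"tool",d@[np.cos(y),np.sin(y)],d@[np.sin(y),-np.cos(y)])
```

```text
[ 0.5943 -0.3374  0.0425] 0.2849 [-2.3  3.4  4. ] 0.02167531969651329 30.001088082790375
along 0.0004491453913404244 -0.0010390999575461402
goal tcp [0.5694908  0.34951079] 2.5217963267948966 turn az -128.16566157389198
[-0.02477019  0.68693424] tool 0.16928809582969243 -0.6662084891051927
```

Emit:
servo_tool(commands=[0,0,-0.06,0,0,0,0.01,0,0,-0.12,0,0,0,0.01,0,0,-0.17,0,0,0,0.01,0.0149,-0.0587,-0.17,0,0,0,0.01,0.0298,-0.1174,-0.17,0,0,0,0.01,0.0447,-0.1761,-0.17,0,0,0,0.01,0.0596,-0.2348,-0.17,0,0,0,0.01,0.0745,-0.2935,-0.17,0,0,0,0.01,0.0894,-0.3522,-0.17,0,0,0,0.01,0.104,-0.411,-0.17,0,0,0,0.01])

```text
time: 56.9
tool_pos: [0.5786, 0.0868, 0.2106]
ee_rot: [3.14, 0.001, 0.284]
wrist_force: [0.5, -0.1, -2.8]
width: 0.0217
finger_force: 30.0
```

Emit:
servo_tool(commands=[0.013,-0.051,0,0,0,-10,0.01,0.026,-0.102,0,0,0,-20,0.01,0.039,-0.153,0,0,0,-30,0.01,0.052,-0.204,0,0,0,-40,0.01,0.065,-0.255,0,0,0,-50,0.01,0.065,-0.255,0,0,0,-60,0.01,0.065,-0.255,0,0,0,-70,0.01,0.065,-0.255,0,0,0,-80,0.01,0.065,-0.255,0,0,0,-90,0.01,0.065,-0.255,0,0,0,-100,0.01])

```text
time: 58.15
tool_pos: [0.57, 0.3481, 0.2101]
ee_rot: [-3.14, 0.001, 2.035]
wrist_force: [0.0, -1.1, -1.8]
width: 0.0216
finger_force: 30.0
```

Emit:
servo_tool(commands=[0,0,0,0,0,-10,0.01,0,0,0,0,0,-20,0.01,0,0,0,0,0,-28.2,0.01,0,0,0,0,0,-28.2,0.01,0,0,0,0,0,-28.2,0.01,0,0,0,0,0,-28.2,0.01])

```text
time: 58.9
tool_pos: [0.5696, 0.3485, 0.2116]
ee_rot: [-3.141, 0.0, 2.521]
wrist_force: [-0.3, 0.3, -2.6]
width: 0.0218
finger_force: 30.0
```

```bash
python3 m.py .5695 .3495 2.5218
```

```text
58.9 [0.5696 0.3485 0.2116] [-3.1412e+00  2.0000e-04  2.5209e+00] [-0.3  0.3 -2.6]
tool dx 0.0006 dy 0.0007 az -0.05
```

Emit:
servo_tool(commands=[0.0006,0.0007,0.05,0,0,0,0.01,0.0006,0.0007,0.1,0,0,0,0.01,0.0006,0.0007,0.134,0,0,0,0.01,0.0006,0.0007,0.139,0,0,0,0.01,0.0006,0.0007,0.139,0,0,0,0.01,0.0006,0.0007,0.139,0,0,0,0.01,0.0006,0.0007,0.145,0,0,0,0.01,0.0006,0.0007,0.149,0,0,0,0.01,0.0006,0.0007,0.152,0,0,0,0.01,0.0006,0.0007,0.155,0,0,0,0.01])

```text
time: 60.15
tool_pos: [0.5683, 0.3516, 0.061]
ee_rot: [3.139, -0.002, 2.523]
wrist_force: [-8.3, 2.8, 11.3]
width: 0.022
finger_force: 30.0
```

```bash
python3 m.py .5695 .3495 2.5218
```

```text
60.15 [0.5683 0.3516 0.061 ] [ 3.1386e+00 -2.4000e-03  2.5229e+00] [-8.3  2.8 11.3]
tool dx -0.0022 dy -0.0010 az 0.06
```

Emit:
servo_tool(commands=[0.0,0.0,-0.01,0,0,0,0.01,0.0,0.0,-0.02,0,0,0,0.01,0.002,0.001,-0.025,0,0,0,0.01,0.002,0.001,-0.025,0,0,0,0.01,0.002,0.001,-0.025,0,0,0,0.01,0.002,0.001,-0.025,0,0,0,0.01])

```text
time: 60.9
tool_pos: [0.5681, 0.3513, 0.0813]
ee_rot: [-3.141, -0.0, 2.522]
wrist_force: [-0.1, 0.6, -2.4]
width: 0.0216
finger_force: 30.0
```

```bash
python3 m.py .5695 .3495 2.5218
cat > n.py <<'E'
from h import *
o=robot.get_obs(); T=np.array(o["tool_pos"]); s=cam("scene"); t=cam("top"); save(s,"s16"); save(t,"t16"); w=cam("wrist"); save(w,"w16")
E
python3 n.py; python3 -c "
import cv2,numpy as np
a=cv2.imread('pics/w16.png');b=cv2.imread('pics/s16.png')[210:310,400:500]
cv2.imwrite('pics/m16.png',np.hstack([cv2.resize(a,(480,360)),cv2.resize(b,(320,360),interpolation=cv2.INTER_CUBIC)]))"
```

```text
60.9 [0.5681 0.3513 0.0813] [-3.1405e+00 -4.0000e-04  2.5222e+00] [-0.1  0.6 -2.4]
tool dx -0.0022 dy -0.0007 az 0.02
```

View pics/m16.png

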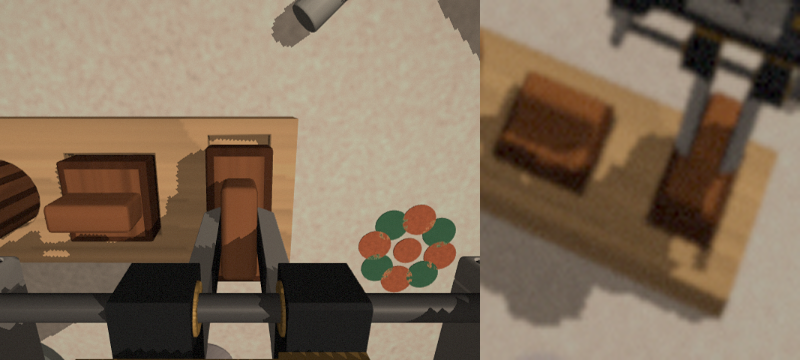

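Left half: the block hovers over the oblong pocket, with the pocket's far edge showing at about (240,135) and the block's far edge at (240,148). I'll compare predicted edges with the image numerically.

Run:
```python
from h import *
o=robot.get_obs(); T=np.array(o["tool_pos"]); y=o["ee_rot"][2]; print(np.round(T,4))
p=cam("wrist"); g=cv2.cvtColor(p["img"],6).astype(int)
def rz(pts,a): c,s=np.cos(a),np.sin(a); return pts@np.array([[c,s],[-s,c]])
q=rz(rect(.05,.104)+[.098,0],.951)+[.5122,.27]; print("mouth",np.round(proj(p,np.c_[q,np.full(4,.024)]),1).tolist())
q=rz(rect(.074,.074)+[-.008,0],.951)+[.5122,.27]; print("sq mouth",np.round(proj(p,np.c_[q,np.full(4,.024)]),1).tolist())
q=rz(rect(.29,.13),.951)+[.5122,.27]; print("tray top",np.round(proj(p,np.c_[q,np.full(4,.024)]),1).tolist())
for dz in(0,.028):
    q=rz(rect(.1,.046)+[.0004,0],y)+T[:2]; print("slab",dz,np.round(proj(p,np.c_[q,np.full(4,T[2]-.0425+dz)]),1).tolist())
for c in(310,340): print(c,g[140:215,c-3:c+4].mean(1).round().astype(int).tolist())
for r in(184,220): print(r,g[r-2:r+3,262:404].mean(0).round().astype(int).tolist())
r=near("tray",p,np.array([.512,.27]),.02,.2); 
if r: print(r["box"])
```

```text
[0.5682 0.3514 0.0816]
mouth [[358.9, 180.8], [275.8, 180.7], [280.6, 333.5], [354.0, 333.6]]
sq mouth [[204.8, 205.2], [84.0, 205.1], [103.8, 313.6], [214.3, 313.7]]
tray top [[396.8, 158.9], [-93.6, 158.4], [-34.5, 350.0], [385.3, 350.2]]
slab 0 [[277.8, 184.4], [282.6, 340.5], [354.5, 340.5], [359.5, 184.5]]
slab 0.028 [[272.0, 193.1], [278.1, 367.6], [359.1, 367.7], [365.6, 193.2]]
310 [173, 173, 173, 173, 175, 174, 173, 174, 173, 174, 172, 172, 172, 174, 164, 126, 80, 79, 106, 139, 137, 137, 138, 140, 140, 141, 142, 143, 142, 142, 144, 145, 144, 144, 144, 144, 144, 144, 138, 118, 96, 84, 87, 86, 87, 90, 110, 137, 151, 149, 149, 153, 124, 12, 18, 18, 27, 37, 43, 42, 43, 44, 44, 43, 43, 43, 43, 43, 57, 80, 86, 84, 86, 87, 85]
340 [175, 171, 171, 170, 170, 167, 165, 165, 165, 165, 167, 169, 172, 175, 166, 126, 79, 78, 107, 140, 138, 137, 138, 138, 141, 140, 141, 140, 143, 142, 144, 145, 143, 144, 144, 143, 144, 146, 135, 102, 87, 86, 86, 86, 86, 87, 90, 100, 118, 136, 145, 153, 124, 17, 22, 22, 22, 37, 43, 41, 43, 44, 44, 43, 42, 43, 46, 41, 58, 81, 87, 87, 87, 86, 86]
184 [146, 14
[... 571 characters left out ...]
 144, 142, 141, 144, 163, 172, 170, 171, 170, 172, 170, 170]
220 [85, 85, 84, 85, 84, 85, 85, 85, 84, 84, 87, 84, 27, 24, 35, 39, 39, 41, 39, 42, 40, 41, 45, 65, 79, 78, 79, 80, 80, 81, 84, 84, 83, 84, 87, 86, 85, 86, 88, 87, 87, 86, 85, 85, 83, 83, 84, 86, 84, 86, 86, 84, 85, 84, 84, 84, 85, 88, 87, 90, 90, 89, 91, 90, 89, 88, 88, 86, 86, 86, 86, 86, 86, 86, 86, 87, 88, 88, 87, 85, 86, 84, 85, 85, 81, 79, 79, 77, 75, 74, 60, 48, 49, 48, 50, 50, 50, 49, 47, 47, 46, 80, 159, 153, 151, 152, 152, 152, 153, 151, 151, 152, 152, 152, 153, 152, 152, 152, 151, 152, 152, 151, 153, 151, 153, 152, 151, 151, 151, 151, 150, 152, 171, 174, 174, 173, 173, 172, 170, 172, 172, 172]
[0.0, 156.5, 400.2, 192.7]
```

Run:
```python
from h import *
o=robot.get_obs(); T=np.array(o["tool_pos"]); y=o["ee_rot"][2]
p=cam("wrist"); g=cv2.cvtColor(p["img"],6).astype(int)
def rz(pts,a): c,s=np.cos(a),np.sin(a); return pts@np.array([[c,s],[-s,c]])
for dz in(.028,.06):
    q=rz(rect(.06,.022)+[.0004,0],y)+T[:2]; print("handle",dz,np.round(proj(p,np.c_[q,np.full(4,T[2]-.0425+dz)]),1).tolist())
print(g[190:400:1,314:323].mean(1).round().astype(int).tolist())
im=p["img"][175:215,300:345].mean(1).round().astype(int); print(im.tolist())
for r in(245,260,280): print(r,g[r-2:r+3,270:370].mean(0).round().astype(int).tolist())
# same on the ungrasped block in w15, for look of the slab's border
```

```text
handle 0.028 [[297.0, 232.3], [298.7, 336.6], [338.5, 336.6], [340.4, 232.3]]
handle 0.06 [[293.0, 253.0], [295.4, 373.4], [342.1, 373.4], [344.7, 253.0]]
[149, 153, 124, 14, 17, 24, 25, 34, 42, 42, 40, 44, 43, 44, 43, 43, 43, 41, 58, 81, 88, 87, 87, 87, 87, 86, 86, 87, 86, 87, 87, 87, 86, 88, 87, 87, 87, 86, 88, 87, 87, 86, 86, 87, 87, 87, 88, 74, 43, 44, 45, 48, 46, 48, 48, 47, 46, 47, 49, 57, 66, 74, 82, 86, 87, 86, 88, 88, 90, 90, 88, 88, 88, 89, 89, 89, 91, 89, 90, 89, 89, 89, 89, 90, 89, 87, 90, 90, 90, 89, 91, 90, 90, 89, 90, 89, 90, 90, 88, 90, 90, 89, 90, 90, 89, 91, 90, 91, 90, 90, 90, 89, 91, 90, 90, 90, 89, 91, 91, 89, 91, 89, 90, 91, 90, 89, 90, 89, 83, 74, 69, 62, 58, 51, 51, 53, 52, 52, 54, 51, 51, 51, 52, 52, 51, 52, 52, 52, 52, 52, 51, 51, 51, 51, 51, 51, 52, 51, 52, 52, 50, 52, 51, 52, 51, 51, 52, 51, 50, 51, 52, 52, 52, 52, 50, 53, 50, 50, 51, 49, 47, 45, 42, 32, 15, 114, 177, 170, 168, 168, 169, 170, 172, 171, 172, 170, 169, 166, 167, 173, 142, 11, 26, 33, 36, 37, 42, 45, 48, 50]
[[92, 135, 181], [92, 136, 181], [92, 137, 182], [86, 128, 171], [69, 103, 137], [56,
[... 1046 characters left out ...]
 73, 79, 86, 86, 87, 87, 88, 90, 87, 88, 89, 89, 89, 89, 87, 89, 90, 87, 88, 90, 90, 90, 89, 90, 91, 90, 91, 91, 91, 91, 89, 90, 89, 91, 91, 89, 89, 89, 89, 89, 88, 90, 75, 67, 85, 82, 80, 77, 77, 75, 74, 66, 48, 47, 50, 47, 48, 48, 48, 48, 43, 48, 78, 151, 146, 144, 145, 147, 144, 145]
280 [81, 82, 80, 82, 80, 49, 25, 30, 35, 35, 42, 44, 45, 52, 53, 54, 57, 60, 64, 61, 61, 61, 62, 57, 40, 41, 50, 55, 64, 67, 74, 79, 85, 86, 87, 89, 87, 88, 89, 89, 90, 90, 89, 88, 90, 90, 88, 89, 91, 90, 90, 90, 90, 90, 91, 90, 91, 89, 90, 92, 92, 91, 91, 92, 89, 91, 89, 88, 89, 88, 89, 88, 73, 67, 91, 89, 88, 89, 88, 90, 88, 85, 83, 79, 75, 73, 68, 67, 63, 63, 54, 59, 114, 138, 135, 135, 134, 133, 134, 135]
```

Run:
```python
from h import *
p=snapshot("wrist"); img=cv2.cvtColor(cv2.imread("pics/w15.png"),6)
T=np.eye(4); T[:3,:3]=R.from_euler('xyz',[-3.1411,0,.2918]).as_matrix(); T[:3,3]=[.5746,-.3337,.2066]; p["E"]=T@p["hand_eye"]
c,s=np.cos(.2803),np.sin(.2803); B=lambda u,v,z: proj(p,[.5944+c*u-s*v,-.3365+s*u+c*v,z])[0]
for v in(0,.017):
    print("v",v,"z=.028 plane, s from .060 to .020 mm step .5")
    print([int(img[tuple(np.round(B(u,v,.028)).astype(int)[::-1])]) for u in np.arange(.060,.020,-.0005)])
print("across at u=.04", [int(img[tuple(np.round(B(.04,v,.028)).astype(int)[::-1])]) for v in np.arange(-.03,.03,.0005)])
print("slab bottom far at s=",[ (u) for u in np.arange(.04,.06,.0005) if abs(B(u,0,.028)[1]-B(.05,0,0)[1])<.6], "handle base/top far rows",B(.03,0,.028),B(.03,0,.06),"px/mm",B(.05,0,.028)-B(.049,0,.028))
```

```text
v 0 z=.028 plane, s from .060 to .020 mm step .5
[146, 146, 144, 142, 142, 142, 142, 144, 144, 145, 144, 144, 140, 140, 140, 140, 140, 139, 139, 134, 134, 86, 14, 14, 31, 31, 30, 30, 32, 30, 30, 39, 39, 23, 23, 52, 72, 72, 73, 73, 72, 72, 71, 71, 69, 66, 66, 73, 73, 73, 73, 72, 70, 70, 71, 71, 71, 71, 72, 72, 70, 73, 73, 65, 65, 41, 41, 31, 31, 35, 49, 49, 65, 65, 65, 65, 68, 68, 69, 69]
v 0.017 z=.028 plane, s from .060 to .020 mm step .5
[140, 140, 140, 140, 141, 141, 143, 144, 144, 142, 142, 143, 143, 143, 143, 143, 144, 144, 147, 135, 135, 89, 89, 12, 12, 29, 34, 34, 36, 36, 27, 27, 35, 30, 30, 46, 46, 60, 60, 63, 64, 64, 60, 60, 60, 60, 62, 62, 62, 66, 66, 60, 60, 65, 65, 63, 66, 66, 63, 63, 62, 62, 60, 60, 61, 62, 62, 64, 64, 65, 65, 66, 66, 63, 62, 62, 59, 59, 62, 62]
across at u=.04 [85, 85, 82, 82, 81, 81, 80, 80, 80, 78, 78, 76, 76, 80, 80, 82, 82, 68, 29, 29, 34, 34, 36, 36, 38, 38, 39, 37, 37, 53, 53, 63, 63, 63, 63, 62, 62, 63, 66, 66, 69, 69, 69, 69, 68, 68, 70, 68, 68, 68, 68, 69, 69, 70, 70, 69, 70, 70, 68, 68, 72, 72, 70, 70, 67, 64, 64, 66, 66, 73, 73, 67, 67, 69, 69, 65, 66, 66, 68, 68, 70, 70, 73, 73, 68, 70, 70, 65, 65, 69, 69, 66, 66, 62, 64, 64, 62, 62, 38, 38, 33, 33, 23, 33, 33, 32, 32, 25, 25, 75, 75, 144, 151, 151, 147, 147, 148, 148, 144, 144]
slab bottom far at s= [np.float64(0.05100000000000001), np.float64(0.05150000000000001)] handle base/top far rows [328.02350575 164.01357006] [328.99949388 167.91181337] px/mm [ 0.02219644 -1.14879286]
```

Run:
```python
from h import *
p=snapshot("wrist"); img=cv2.cvtColor(cv2.imread("pics/w15.png"),6)
T=np.eye(4); T[:3,:3]=R.from_euler('xyz',[-3.1411,0,.2918]).as_matrix(); T[:3,3]=[.5746,-.3337,.2066]; p["E"]=T@p["hand_eye"]
c,s=np.cos(.2803),np.sin(.2803); B=lambda u,v,z: proj(p,[.5944+c*u-s*v,-.3365+s*u+c*v,z])[0]
for v in(0.017,-.013): print(v,[int(cv2.getRectSubPix(img,(1,1),tuple(map(float,B(u,v,.028))))[0,0]) for u in np.arange(-.036,-.062,-.0005)])
print("handle top plane near", [int(cv2.getRectSubPix(img,(1,1),tuple(map(float,B(u,0,.06))))[0,0]) for u in np.arange(-.02,-.04,-.0005)])
print("handle top plane far", [int(cv2.getRectSubPix(img,(1,1),tuple(map(float,B(u,0,.06))))[0,0]) for u in np.arange(.02,.04,.0005)])
for n,q in(("bot near",(-.05,0,0)),("top near",(-.05,0,.028)),("bot far",(.05,0,0)),("top far",(.05,0,.028))): print(n,B(*q))
print("nadir",proj(p,p["E"][:3,3]-[0,0,.3]))
```

```text
0.017 [73, 74, 72, 70, 71, 73, 74, 73, 72, 69, 69, 72, 73, 72, 71, 71, 71, 72, 70, 65, 55, 41, 32, 33, 32, 29, 27, 24, 29, 51, 74, 103, 128, 136, 143, 142, 142, 141, 139, 141, 142, 143, 144, 143, 141, 142, 144, 143, 142, 141, 140, 141]
-0.013 [36, 38, 38, 39, 40, 43, 54, 62, 63, 64, 66, 67, 66, 65, 63, 61, 63, 64, 61, 58, 49, 41, 39, 38, 35, 33, 32, 30, 52, 74, 100, 126, 136, 144, 145, 144, 145, 145, 145, 145, 145, 146, 147, 148, 148, 148, 148, 148, 148, 147, 146, 146]
handle top plane near [71, 68, 68, 70, 70, 68, 69, 70, 69, 67, 68, 68, 68, 68, 69, 67, 64, 60, 57, 54, 53, 56, 60, 67, 70, 70, 69, 68, 69, 71, 65, 58, 47, 39, 39, 38, 37, 33, 28, 45]
handle top plane far [73, 73, 72, 71, 73, 77, 76, 75, 72, 72, 73, 73, 72, 68, 65, 62, 54, 46, 38, 38, 40, 38, 44, 59, 68, 73, 70, 69, 69, 70, 71, 72, 72, 71, 68, 67, 70, 73, 75, 73]
bot near [325.84502599 238.92199581]
top near [326.41369061 247.33036629]
bot far [327.6956325  140.14732747]
top far [328.46033489 141.40449146]
nadir [[318.09767544 124.36837057]]
```

The features match a level block, so it has not slipped or tilted in the grip. The pocket lies about 1.5 mm further along tray +y than I had it, and the shift I already made covers that. Lowering again.

Emit:
servo_tool(commands=[0.0003,0.0002,0.008,0,0,0,0.01,0.0003,0.0002,0.013,0,0,0,0.01,0.0003,0.0002,0.017,0,0,0,0.01,0.0003,0.0002,0.02,0,0,0,0.01,0.0003,0.0002,0.023,0,0,0,0.01,0.0003,0.0002,0.025,0,0,0,0.01,0.0003,0.0002,0.025,0,0,0,0.01])

```text
time: 62.18
tool_pos: [0.5678, 0.3524, 0.0597]
ee_rot: [3.141, -0.0, 2.522]
wrist_force: [-5.0, 0.0, 7.1]
width: 0.0214
finger_force: 30.0
```

```bash
python3 m.py .5695 .3495 2.5218
```

```text
62.175 [0.5678 0.3524 0.0597] [ 3.1407e+00 -2.0000e-04  2.5223e+00] [-5.   0.   7.1]
tool dx -0.0031 dy -0.0013 az 0.03
```

Emit:
servo_tool(commands=[0.0,0,-0.005,0,0,0,0.01,0.0025,-0.0008,-0.01,0,0,0,0.01,0.0025,-0.0008,-0.01,0,0,0,0.01,0.0025,-0.0008,-0.004,0,0,0,0.01,0.0025,-0.0008,0,0,0,0,0.01,0.0025,-0.0008,0.001,0,0,0,0.01,0.0025,-0.0008,0.001,0,0,0,0.01])

```text
time: 63.05
tool_pos: [0.5657, 0.3524, 0.0563]
ee_rot: [-3.141, 0.0, 2.522]
wrist_force: [-1.2, -2.7, 2.3]
width: 0.022
finger_force: 30.0
```

```bash
python3 m.py .5695 .3495 2.5218
```

```text
63.05 [0.5657 0.3524 0.0563] [-3.1411e+00  3.0000e-04  2.5221e+00] [-1.2 -2.7  2.3]
tool dx -0.0048 dy -0.0001 az 0.02
```

Emit:
servo_tool(commands=[0.0,-0.0008,0,0,0,0,0.01,0,-0.001,0.002,0,0,0,0.01,0,-0.001,0.004,0,0,0,0.01,0,-0.001,0.0045,0,0,0,0.01,0,-0.001,0.0045,0,0,0,0.01])

```text
time: 63.68
tool_pos: [0.5671, 0.3513, 0.0544]
ee_rot: [3.139, 0.004, 2.522]
wrist_force: [0.7, -3.6, 7.3]
width: 0.0222
finger_force: 30.0
```

```bash
python3 m.py .5695 .3495 2.5218
```

```text
63.675 [0.5671 0.3513 0.0544] [3.1388 0.0041 2.5217] [ 0.7 -3.6  7.3]
tool dx -0.0030 dy -0.0000 az -0.01
```

Emit:
servo_tool(commands=[-0.0015,0,-0.001,0,0,0,0.01,-0.002,-0.0003,0.0,0,0,0,0.01,-0.002,-0.0005,0.001,0,0,0,0.01,-0.002,-0.0005,0.001,0,0,0,0.01])

```text
time: 64.18
tool_pos: [0.5683, 0.3503, 0.0528]
ee_rot: [3.138, 0.003, 2.522]
wrist_force: [1.1, -2.0, 7.8]
width: 0.0219
finger_force: 30.0
```

```bash
python3 m.py .5695 .3495 2.5218
```

```text
64.175 [0.5683 0.3503 0.0528] [3.1381 0.0034 2.5218] [ 1.1 -2.   7.8]
tool dx -0.0014 dy 0.0000 az -0.00
```

Emit:
servo_tool(commands=[0,0,0,0,0,0,0.06,0,0,0,0,0,0,0.06,0,0,0,0,0,0,0.06,0,0,-0.03,0,0,0,0.06,0,0,-0.08,0,0,0,0.06,0,0,-0.14,0,0,0,0.06,0,0,-0.2,0,0,0,0.06,0,-0.05,-0.2,0,0,0,0.06,0,-0.1,-0.2,0,0,0,0.06,0,-0.1,-0.2,0,0,0,0.06])

```text
time: 65.42
tool_pos: [0.5065, 0.267, 0.2502]
ee_rot: [-3.14, -0.001, 2.52]
wrist_force: [-0.6, -0.7, -0.8]
width: 0.06
finger_force: 0.0
```

Emit:
servo_tool(commands=[0,0,0,0,0,0,0.06,0,0,0,0,0,0,0.06,0,0,0,0,0,0,0.06])

```text
time: 65.8
tool_pos: [0.5089, 0.2697, 0.2502]
ee_rot: [-3.141, -0.0, 2.523]
wrist_force: [-0.5, 0.6, 0.7]
width: 0.0603
finger_force: 0.0
```

```bash
cat > q.py <<'E'
from h import *
o=robot.get_obs(); print(o["time"],np.round(o["tool_pos"],4),np.round(o["ee_rot"],4))
p=cam("wrist"); save(p,"w20"); s=cam("scene"); save(s,"s20")
src=open("l.py").read(); exec(src[src.index("def bfit"):src.index("im=p[")])
def bz(P,slab,v0):
    best=[]
    for z in(-.002,.0,.004,.008,.012,.016,.02):
        O=[(dict(q,E=q["E"]-np.array([[0,0,0,0]]*2+[[0,0,0,z]]+[[0,0,0,0]])),r) for q,r in P]
        v,e=bfit(O,slab,v0[:2],[v0[2]]); best.append((e,z,v))
    return sorted(best,key=lambda t:-t[0])[:3]
for n,slab,v0 in(("square_block",rect(.07,.07),(.5076,.2635,.951)),("oblong_block",rect(.1,.046),(.568,.35,-.62))):
    a=near(n,p,np.array(v0[:2]),.03,.05); b=near(n,s,np.array(v0[:2]),.03,.05)
    for k,L in(("w",[(p,a)]),("s",[(s,b)]),("j",[(p,a),(s,b)])):
        if all(x[1] is not None for x in L): print(n,k,bz([(q,x["region"]) for q,x in L],slab,v0))
for n,r,h,xy,z in(("old_sleeve",.03,.06,(.45,.187),.01),("collar",.022,.022,(.6116,.0067),.108),("new_sleeve",.03,.06,(.6116,.0067),.02)):
    for k,q in(("w",p),("s",s)):
        a=near(n,q,np.array(xy),z+h/2,.04)
        if a: print(n,k,a["conf"],*fit([(q,a["region"])],circ(r),h,xy,z,None,True))
E
python3 q.py
```

```text
65.8 [0.5089 0.2697 0.2502] [-3.1414e+00 -1.0000e-04  2.5229e+00]
square_block w [(np.float64(0.98), 0.004, array([0.5095, 0.2615, 0.9528])), (np.float64(0.976), 0.008, array([0.5088, 0.2622, 0.9642])), (np.float64(0.971), 0.0, array([0.5103, 0.261 , 0.9664]))]
square_block s [(np.float64(0.852), -0.002, array([0.4943, 0.27  , 0.9592])), (np.float64(0.849), 0.0, array([0.5003, 0.2666, 0.9827])), (np.float64(0.847), 0.004, array([0.5003, 0.2674, 0.9808]))]
square_block j [(np.float64(0.899), 0.008, array([0.5088, 0.2621, 0.9619])), (np.float64(0.895), 0.012, array([0.5083, 0.2632, 0.9796])), (np.float64(0.886), 0.016, array([0.5078, 0.2634, 0.9744]))]
oblong_block w [(np.float64(0.973), -0.002, array([ 0.5738,  0.3508, -0.6191])), (np.float64(0.971), 0.0, array([ 0.5726,  0.3511, -0.6198])), (np.float64(0.969), 0.004, array([ 0.5715,  0.3504, -0.6177]))]
oblong_block s [(np.float64(0.891), -0.002, array([ 0.5552,  0.3602, -0.6219])), (np.float64(0.889), 0.0, array([ 0.556 ,  0.3594, -0.6236])), (np.float64(0.885), 0.004, array([ 0.5593,  0.3575, -0.6223]))]
oblong_block j [(np.float64(0.905), 0.008, array([ 0.5693,  0.3504, -0.62  ])), (np.float64(0.902), 0.012, array([ 0.5688,  0.3507, -0.6262])), (np.float64(0.892), 0.016, array([ 0.5679,  0.3507, -0.6156]))]
old_sleeve w 0.69 [0.4508 0.1827 0.002 ] 0.959
old_sleeve s 0.84 [ 0.3947  0.2062 -0.0572] 0.94
collar s 0.55 [0.5907 0.0097 0.077 ] 0.958
new_sleeve s 0.94 [ 0.3782  0.0332 -0.3967] 0.644
```

Run:
```python
from h import *
p=cam("wrist"); s=cam("scene"); t=cam("top")
O=[(q,big(a["region"])) for q in(p,s,t) for a in[near("old_sleeve",q,np.array([.45,.187]),.05,.04)] if a]
print(len(O))
for L in (O,O[:2]):
  for zt in(.066,.07,.074,.078,.082):
    f=lambda v:-np.mean([iou(q,r,prism(circ(.03)+v,.024,zt)) for q,r in L])
    r=minimize(f,[.45,.186],method="Nelder-Mead",options=dict(initial_simplex=[[.45,.186],[.46,.186],[.45,.196]])); print(zt,np.round(r.x,4),round(-r.fun,4))
a=[(q,x["region"]) for q in(s,t) for x in[near("collar",q,np.array([.6116,.0067]),.12,.04)] if x]
if a: print("collar",len(a),*fit(a,circ(.022),.022,(.6116,.0067),.108))
```

```text
3
0.066 [0.4502 0.187 ] 0.9201
0.07 [0.4505 0.1871] 0.9267
0.074 [0.4505 0.1872] 0.9045
0.078 [0.4503 0.1873] 0.8808
0.082 [0.4506 0.1874] 0.8592
0.066 [0.4505 0.1863] 0.9449
0.07 [0.4509 0.187 ] 0.9544
0.074 [0.4513 0.1874] 0.9242
0.078 [0.4514 0.1874] 0.8923
0.082 [0.4511 0.1872] 0.8618
collar 2 [0.6103 0.007 ] 0.886
```

The old sleeve's top comes out at 70 mm, which is what it should be when seated on the pocket floor. Everything is in place, so I'm handing in.

```bash
python3 -c "
from bench import close_job
print(close_job())"
```

```text
the job is handed in; nothing more can be done
None
```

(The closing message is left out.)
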